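# Load the sample rack and clip its cover back on

### The job

Squeeze the two tabs on the rack's white cover together to unclip it, lift it off and set it down beside the rack on the bench, open side down, and let go of it. Stand every small white sample bottle from the bench upright and fully home in the rack, one to a bore in any order. Then put the cover back over them, squeezing its tabs so that it goes fully down onto the base and both clips spring out under their catches. Do not knock over the glass flask.

Things in the scene. Friction and masses are not known exactly. Their poses are not given: they have to be found in the camera images.
- rack: sample rack, fixed to the bench: a grey base plate 236 x 116 mm, 12 mm thick, and on it an aluminium block 212 x 54 mm, its top 30 mm above the bench, with four round bores in a row along its length. A catch (34 mm long, top 35 mm above the bench) stands in the middle of each long side; its lip reaches inward over a hook of the cover, 3 mm clear of it. Origin under its centre; x along the row, z up
- rack_centre (a point): centre of the rack on top of its base plate, 12 mm above the bench; here lies the middle of the cover's lower edge (point cover_bottom) when the cover is home. x along the row of bores, y across it, z up. To the left of the rack (+y) the bench is clear as far as world y = 0.34 for x from 0.40 to 0.66; the bottles and the flask stand to its right
- cover_bottom (a point): middle of the lower edge of the clip-on cover: a white upside-down plastic trough 223 mm long (x), 65 mm wide (y; 59 inside), 86 mm high (82 inside), open below, about 0.3 kg, 98 mm wide over its two hooks. Starts clipped on the rack, lower edge on the base plate, round the aluminium block with 2.5 mm play all round. Same either way round. Stands steadily on the bench. x along its length, z up
- tabs_centre (a point): middle between the cover's two finger tabs, 105 mm above its lower edge (117 mm above the bench when home). Tabs: upright grey plates 26 mm wide (along the cover's x), 5 mm thick, from 89 to 121 mm above the lower edge, free all round; 50 mm across their outer faces (along the cover's y), 36 mm when fully squeezed together
- clip_a (a joint): inward travel of the slide on the cover's +y side, which carries a tab and a leg with an outward hook 6 to 12 mm above the lower edge: 0 sprung out (hook under the lip when home; the cover cannot be lifted or lowered past the lip), 0.007 m fully squeezed, hook clear from 0.005. Spring 3.2 N at 0, 6 N at 0.007. Fully squeezed tabs stand on firm stops, so the cover can be carried by them
- clip_b (a joint): the same for the tab and hook on the -y side
- bore_1 (a point): centre of the floor of bore 1 of the rack (-80 mm from the rack's centre along its x), 12 mm above the bench; the bore is 42 mm wide and 18 mm deep with a small chamfer, its mouth 30 mm above the bench. Empty at the start
- bore_2 (a point): centre of the floor of bore 2 of the rack (-31 mm from the rack's centre along its x), 12 mm above the bench; the bore is 42 mm wide and 18 mm deep with a small chamfer, its mouth 30 mm above the bench. Empty at the start
- bore_3 (a point): centre of the floor of bore 3 of the rack (31 mm from the rack's centre along its x), 12 mm above the bench; the bore is 42 mm wide and 18 mm deep with a small chamfer, its mouth 30 mm above the bench. Empty at the start
- bore_4 (a point): centre of the floor of bore 4 of the rack (80 mm from the rack's centre along its x), 12 mm above the bench; the bore is 42 mm wide and 18 mm deep with a small chamfer, its mouth 30 mm above the bench. Empty at the start
- bottle_1_mid (a point): sample bottle 1: a small white bottle with a white ribbed screw cap, body 38 mm in diameter and 54 mm high, cap 30 mm in diameter, 76 mm high in all, about 70 g (0.7 to 1.4 times that), standing on the bench beside the rack. This point lies on its axis half-way up, 38 mm above its foot; z along the axis towards the cap. May be absent (two to four bottles are there). Stood in a bore its point is 50 mm above the bench
- bottle_2_mid (a point): sample bottle 2: a small white bottle with a white ribbed screw cap, body 38 mm in diameter and 54 mm high, cap 30 mm in diameter, 76 mm high in all, about 70 g (0.7 to 1.4 times that), standing on the bench beside the rack. This point lies on its axis half-way up, 38 mm above its foot; z along the axis towards the cap. May be absent (two to four bottles are there). Stood in a bore its point is 50 mm above the bench
- bottle_3_mid (a point): sample bottle 3: a small white bottle with a white ribbed screw cap, body 38 mm in diameter and 54 mm high, cap 30 mm in diameter, 76 mm high in all, about 70 g (0.7 to 1.4 times that), standing on the bench beside the rack. This point lies on its axis half-way up, 38 mm above its foot; z along the axis towards the cap. May be absent (two to four bottles are there). Stood in a bore its point is 50 mm above the bench
- bottle_4_mid (a point): sample bottle 4: a small white bottle with a white ribbed screw cap, body 38 mm in diameter and 54 mm high, cap 30 mm in diameter, 76 mm high in all, about 70 g (0.7 to 1.4 times that), standing on the bench beside the rack. This point lies on its axis half-way up, 38 mm above its foot; z along the axis towards the cap. May be absent (two to four bottles are there). Stood in a bore its point is 50 mm above the bench
- flask_mid (a point): glass volumetric flask with a stopper, a bystander loose on the bench among the bottles: bulb 61 mm in diameter, thin neck, 165 mm high. This point lies on its axis, 80 mm above its foot

How it is judged:
On the way, in this order (a step that is already met when the one before it is completed fails the run):
1. the cover stands on the bench clear of the rack, upright, with its clips let go (horizontal distance between cover_bottom and rack_centre above 0.1 m and height (world z) of cover_bottom below 0.006 m and angle between cover_bottom's own z axis and vertical below 0.08 rad and value of joint each of clip_a, clip_b below 0.002 m and contact force between cover and rack below 0.1 N), for 0.2 s.
2. every bottle stands upright and home in a bore of the rack ((horizontal distance between bottle_1_mid and bore_1 below 0.006 m or horizontal distance between bottle_1_mid and bore_2 below 0.006 m or horizontal distance between bottle_1_mid and bore_3 below 0.006 m or horizontal distance between bottle_1_mid and bore_4 below 0.006 m) and z of bottle_1_mid in the frame of rack_centre between 0.033 and 0.043 m and angle between each of bottle_1_mid, bottle_2_mid, bottle_3_mid, bottle_4_mid's own z axis and vertical below 0.12 rad and (horizontal distance between bottle_2_mid and bore_1 below 0.006 m or horizontal distance between bottle_2_mid and bore_2 below 0.006 m or horizontal distance between bottle_2_mid and bore_3 below 0.006 m or horizontal distance between bottle_2_mid and bore_4 below 0.006 m) and z of bottle_2_mid in the frame of rack_centre between 0.033 and 0.043 m and (horizontal distance between bottle_3_mid and bore_1 below 0.006 m or horizontal distance between bottle_3_mid and bore_2 below 0.006 m or horizontal distance between bottle_3_mid and bore_3 below 0.006 m or horizontal distance between bottle_3_mid and bore_4 below 0.006 m) and z of bottle_3_mid in the frame of rack_centre between 0.033 and 0.043 m and (horizontal distance between bottle_4_mid and bore_1 below 0.006 m or horizontal distance between bottle_4_mid and bore_2 below 0.006 m or horizontal distance between bottle_4_mid and bore_3 below 0.006 m or horizontal distance between bottle_4_mid and bore_4 below 0.006 m) and z of bottle_4_mid in the frame of rack_centre between 0.033 and 0.043 m), for 0.2 s.
At the end, for the whole second after the job is handed in: Every bottle stands in a bore (within 6 mm of its axis, 5 mm of full depth, 7 deg of upright); cover home (centre within 6 mm, lower edge within 3 mm of the base, level to 2 deg, in line to 4.5 deg), at rest, both clips out to 2 mm; flask standing (within 17 deg) (all of step 2 and horizontal distance between cover_bottom and rack_centre below 0.006 m and z of cover_bottom in the frame of rack_centre below 0.003 m and angle between cover_bottom's own z axis and vertical below 0.04 rad and angle between the x axis of cover_bottom and the x axis of rack_centre, either way round below 0.08 rad and value of joint each of clip_a, clip_b below 0.002 m and linear speed of cover below 0.02 m/s and angle between flask_mid's own z axis and vertical below 0.3 rad); the robot touches nothing.
It fails at once if the glass flask is knocked over (angle between flask_mid's own z axis and vertical above 0.7 rad).
Of bottle_1, bottle_2, bottle_3, bottle_4 only 2 to 4 are there at a start; the rules pass over those that are not, and their reading is None.
At some moment in a run one of cover may be knocked a few centimetres aside while the robot is not near it.
It also fails if it takes over 210 s, if anything falls off the work surface, if the arm or the gripper's body presses on something with over 40 N, if the wrist force passes 120 N, or if a joint passes its speed limit or range.

### The arm

A 7-joint arm with a two-finger parallel gripper is mounted at the origin on the work surface; the furniture and walls round the work are solid. World frame = base frame: x ahead of the robot, y to its left, z up, the work surface at z = 0. Lengths are in m, angles in rad, forces in N, time in s.
With the tool pointing down it reaches from about 0.425 to 0.925 m from the base axis. Payload 6.8 kg.
Tool frame: the origin (TCP) lies on the centre line of the jaws, within the pads' length; the fingertips stand 17 mm ahead of it and the grasp point (between the pads) lies 2 mm behind it; z points along the fingers, x is the direction in which the jaws open and shut, and the axes are right-handed (so a half turn about z gives the same grasp; the last joint's range is limited). The gripper opens to 85 mm and grips with 20 to 120 N. Pads are 22 mm wide; open, the fingers measure 114 mm over their backs; the gripper's body (76 mm by 85 mm) begins 54 mm behind the grasp point. The pads swing forward as they close: fully open they stand 13 mm farther back than shut.
Start: joints at [1.159, 0.477, 0.022, 1.555, -0.011, 1.109, -0.083], TCP at [0.202, -0.644, 0.224] pointing down, gripper open.
Joint ranges: [-2.96, 2.96], [-0.34, 2.1], [-1.41, 1.46], [0.24, 2.44], [-1.37, 4.51], [0.17, 1.92], [-2.96, 2.96]. Speed limits (rad/s): [2.39, 2.39, 3.14, 3.14, 3.14, 3.14, 3.14].

### API

Orientations are given as a rotation vector (axis times angle).
In Python, from bench import r gives the robot as it stands.
- The arm moves only by the tool arm_command, never from a script. Its argument "increments" is a list of rows, each a list of 3 entries, a list of its own where there are three numbers: the shift along the world's x, y, z in m, then the turn, a rotation vector about the world's x, y, z in rad, then the opening in per cent of the stroke, from 0 (shut) to 100 (fully open). A call has 1 to 10 rows; each row is the pose to reach, as a shift and turn from the pose commanded when the call began; what a row does not reach only later rows make up. A row lasts 1/10 s, in which the tool goes at most 50 mm and 8.59 degrees, less where a joint would pass 70% of its speed; a pose out of reach is approached as far as the arm can. A call with a gripper value outside its range is refused whole. The fingers move at their own pace and stop on an object; "newtons" is the grip in N (left out, the last holds). Time passes only in rows, so rows that repeat a pose let the fingers close. It gives the time, the measured TCP pose, the force and the opening at its end, in the units of the state.
- r.get_obs(): the state, without advancing time (a new reading comes with each control period).
- r.grab_frame(name): name is "scene" or "top"; returns the picture (400x640x3 uint8, blue, green, red); there is no depth.
- r.camera_model(name): a dict with "camera_matrix" (3x3 intrinsics, pixels), "camera_from_world" (4x4, takes a point from world to camera coordinates). Camera axes: x right, y down, z forward; pixel columns grow to the right and rows downward; lengths in m; the calibration is good to about 2 mm. A picture is of the moment at which its call begins. camera_model takes no time and is no camera call.
- r.hand_in(): hands the job in, once; it reports no verdict.
The state is a dict: "clock": time; "joints": joint angles; "qvel": joint speeds; "tau": joint torques, N m; "tcp_pos": TCP position; "orientation": TCP orientation; "contact_force": force on the tool from outside, world axes, zero at the start; "moment": the same for the moment, N m; "grip_width": finger opening in m.
Only numpy, scipy, OpenCV 4.12 (cv2) and the standard library are available. Lean on these libraries where they do the work, as an engineer would, in place of code of your own. Each camera call takes 0.05 s, during which the arm holds its last target. There are 200 camera calls.

## Working session

There is one attempt and no reset: what is moved stays moved. The work goes in short steps, Python scripts to look and compute and a tool call to move; the robot and the scene stay as the last step left them, time stands still between calls to the robot, and variables do not carry over. Pictures are saved under pics/ and viewed, about 12 in all and at most 16, crops included, and the job is handed in when it is done.

Besides the shell and the picture viewer there is one more tool, called in YAML: its name, and indented under it one key for each argument. arm_command: Moves the arm, as the interface text tells. Its arguments: {"type":"object","properties":{"increments":{"type":"array","items":{"type":"array"}},"newtons":{"type":"number"}},"required":["increments"]}

```bash
mkdir -p pics; ls
cat > h.py <<'E'
import numpy as np, cv2
from bench import r
def cam(n):
    m=r.camera_model(n); return np.array(m["camera_matrix"]),np.array(m["camera_from_world"])
def proj(n,p):
    K,T=cam(n); p=np.atleast_2d(p); c=p@T[:3,:3].T+T[:3,3]; q=c@K.T; return q[:,:2]/q[:,2:]
def ray(n,uv,z):
    "pixel(s) -> world points on plane z"
    K,T=cam(n); uv=np.atleast_2d(uv).astype(float); R=T[:3,:3]; o=-R.T@T[:3,3]
    d=np.c_[uv,np.ones(len(uv))]@np.linalg.inv(K).T@R
    return o+d*((z-o[2])/d[:,2:])
E
python3 - <<'E'
from h import *
np.set_printoptions(precision=4,suppress=True)
o=r.get_obs()
for k,v in o.items(): print(k,np.round(v,4))
for n in("scene","top"):
    f=r.grab_frame(n); cv2.imwrite(f"pics/{n}0.png",f)
    K,T=cam(n); print(n,K.ravel(),-T[:3,:3].T@T[:3,3],T[:3,:3].ravel())
E
```

```text
pics
clock 0.0
joints [ 1.1589  0.4778  0.0223  1.5564 -0.0115  1.1093 -0.0831]
qvel [ 0.0012  0.0002  0.0011  0.0001 -0.0009 -0.0008  0.0005]
tau [  0.0001 -59.6452   1.6081 -28.1201   0.0124   0.0094   0.    ]
tcp_pos [ 0.2018 -0.6435  0.2231]
orientation [-2.5312  1.8591  0.0024]
contact_force [0.4339 0.0968 0.953 ]
moment [-0.0334  0.0868  0.0285]
grip_width 0.0851
scene [420.6447   0.     316.9248   0.     420.6447 200.5089   0.       0.
   1.    ] [ 0.2858 -0.5969  0.7684] [ 0.8801 -0.4748 -0.0021 -0.3767 -0.6954 -0.6119  0.2891  0.5394 -0.7909]
top [433.0617   0.     316.1297   0.     433.0617 201.7001   0.       0.
   1.    ] [ 0.4636 -0.098   0.9907] [-0.0285 -0.9993  0.0234 -0.9962  0.0265 -0.0827  0.082  -0.0257 -0.9963]
```

View pics/scene0.png

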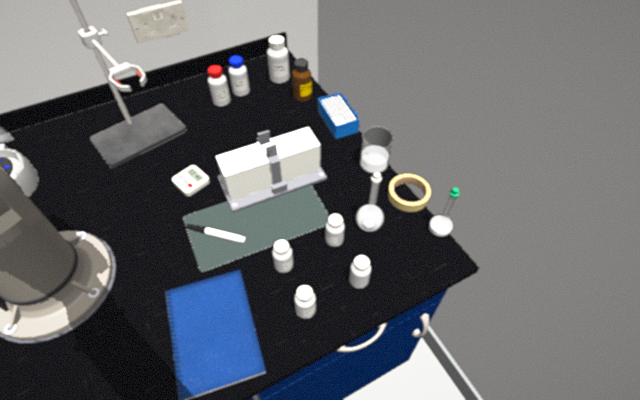

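View pics/top0.png

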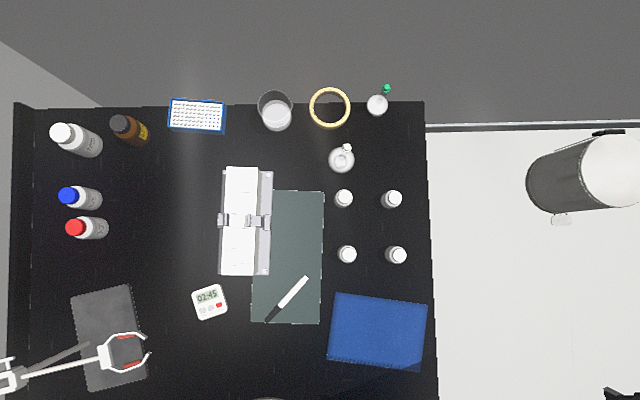

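Both views show four bottles (top caps near (343,198), (391,199), (346,254), (396,255)), the flask at (341,160), and the cover at (245,221), with its tabs near (225,219) and (262,221). Next I'll measure these.

Run:
```python
from h import *
np.set_printoptions(precision=4,suppress=True)
f=cv2.imread("pics/top0.png"); g=cv2.cvtColor(f,cv2.COLOR_BGR2GRAY)
hsv=cv2.cvtColor(f,cv2.COLOR_BGR2HSV)
m=((hsv[...,2]>90)&(hsv[...,1]<60)).astype(np.uint8)
n,l,s,c=cv2.connectedComponentsWithStats(m)
for i in range(1,n):
    if s[i,4]>100 and 150<s[i,0]<420: print(s[i],c[i],ray("top",c[i],0.05)[0])
for a in (180,160): 
    m=(g>a).astype(np.uint8); m[:, :210]=0;m[:,275:]=0;m[:160]=0;m[290:]=0
    k=max(cv2.findContours(m,0,2)[0],key=cv2.contourArea); q=cv2.boxPoints(cv2.minAreaRect(k)); print(a,cv2.minAreaRect(k)); print(ray("top",q,0.098))
big=cv2.resize(f[155:290,205:420],None,fx=3.7,fy=3.7,interpolation=cv2.INTER_CUBIC); cv2.imwrite("pics/topcrop.png",big)
s=cv2.imread("pics/scene0.png"); cv2.imwrite("pics/scenecrop.png",cv2.resize(s[120:330,200:400],None,fx=2.8,fy=2.8,interpolation=cv2.INTER_CUBIC))
```

```text
[313  94  30  10 181] [327.8619  98.5359] [ 0.7706 -0.1549  0.05  ]
[ 170  100   52   30 1308] [195.5864 114.5589] [0.7406 0.1378 0.05  ]
[182 129  15  22 138] [189.5362 136.0145] [0.6929 0.1513 0.05  ]
[328 143  27  30 595] [341.3311 158.4   ] [ 0.6352 -0.1804  0.05  ]
[  217   166   108   159 13262] [272.0565 243.8113] [ 0.4524 -0.0245  0.05  ]
[334 189  19  19 270] [343.1519 197.8222] [ 0.548  -0.1815  0.05  ]
[381 190  21  18 301] [391.2824 198.8206] [ 0.543 -0.287  0.05 ]
[338 245  19  18 273] [346.9853 253.4908] [ 0.4269 -0.1857  0.05  ]
[385 246  22  18 309] [395.6764 254.2395] [ 0.4222 -0.2914  0.05  ]
[191 284  37  37 944] [208.9248 301.4629] [0.3342 0.1119 0.05  ]
180 ((247.04901123046875, 220.86892700195312), (50.42345428466797, 109.01716613769531), 1.3169124126434326)
[[ 0.3934  0.0772  0.098 ]
 [ 0.6169  0.0698  0.098 ]
 [ 0.6119 -0.0344  0.098 ]
 [ 0.388  -0.0248  0.098 ]]
160 ((246.88381958007812, 221.11683654785156), (51.69889450073242, 108.99551391601562), 2.223961114883423)
[[ 0.3939  0.0806  0.098 ]
 [ 0.6171  0.0696  0.098 ]
 [ 0.6103 -0.0372  0.098 ]
 [ 0.3867 -0.0239  0.098 ]]
```

View pics/topcrop.png

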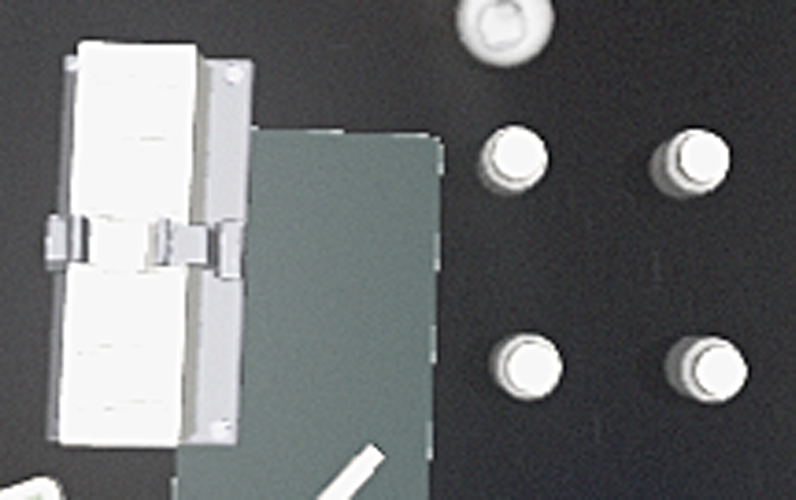

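View pics/scenecrop.png

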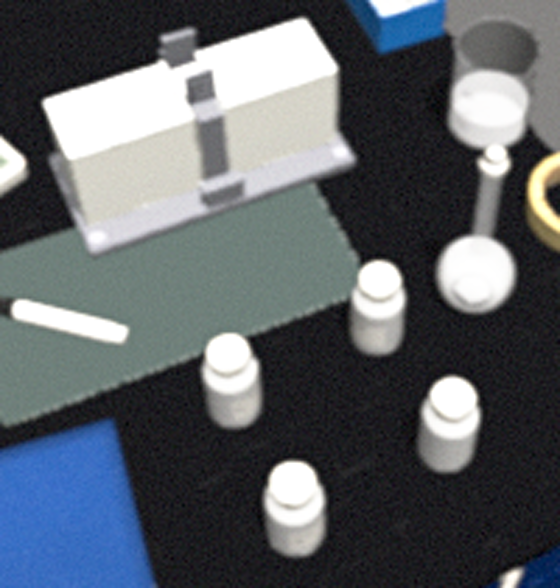

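The crop shows the cover's top face with corners (79,42), (198,44), (180,443), (61,443). The base plate's right corners are (253,60) and (237,444). The flask stands close beyond the near-row bottle.

Run:
```python
from h import *
np.set_printoptions(precision=4,suppress=True)
u=lambda a:np.array(a)/3.7+[205,155]-0.365
p=ray("top",u([(79,42),(198,44),(180,443),(61,443)]),0.098); print(p,p.mean(0))
d=p[:2].mean(0)-p[2:].mean(0); print("len",np.linalg.norm(d),"yaw",np.arctan2(d[1],d[0]),"w",np.linalg.norm(p[0]-p[1]),np.linalg.norm(p[2]-p[3]))
q=ray("top",u([(66,57),(253,60),(237,444),(48,440)]),0.012); print(q,q.mean(0)); d=q[1]-q[2]; print("yaw",np.arctan2(d[1],d[0]),np.linalg.norm(d))
# scene: cover top corners
us=lambda a:np.array(a)/2.8+[200,120]-0.32
s=ray("scene",us([(306,21),(338,70),(80,152),(45,100)]),0.098); print("scene",s,s.mean(0)); d=s[0]+s[1]-s[2]-s[3]; print(np.arctan2(d[1],d[0]),np.linalg.norm(d)/2)
# tabs tops z=0.133
print("tabs scene",ray("scene",us([(178,34),(202,75)]),0.133))
# bottles: caps in top (circle centres) and scene
print("caps top",ray("top",u([(518,156),(703,157),(531,367),(720,370)]),0.076))
print("caps scene",ray("scene",us([(378,280),(453,397),(229,352),(295,482)]),0.076))
print("flask top",ray("top",u([(505,20)]),0.03), "stopper top",ray("scene",us([(494,157)]),0.16),"bulb scene",ray("scene",us([(477,273)]),0.03))
```

```text
[[ 0.6163  0.0638  0.098 ]
 [ 0.6135 -0.0026  0.098 ]
 [ 0.3922  0.0111  0.098 ]
 [ 0.3942  0.0762  0.098 ]] [0.5041 0.0371 0.098 ]
len 0.222078146010272 yaw -0.058787938732456434 w 0.06650341919709359 0.06510056013120254
[[ 0.6219  0.0874  0.012 ]
 [ 0.6172 -0.027   0.012 ]
 [ 0.3837 -0.0126  0.012 ]
 [ 0.3896  0.1007  0.012 ]] [0.5031 0.0371 0.012 ]
yaw -0.061479314545676435 0.23392671792452813
scene [[ 0.6171  0.0592  0.098 ]
 [ 0.6129 -0.0039  0.098 ]
 [ 0.3993  0.0124  0.098 ]
 [ 0.3948  0.0767  0.098 ]] [0.506  0.0361 0.098 ]
-0.07737798735624213 0.21861841879589378
tabs scene [[0.505  0.0595 0.133 ]
 [0.5027 0.0096 0.133 ]]
caps top [[ 0.5477 -0.1824  0.076 ]
 [ 0.5443 -0.2891  0.076 ]
 [ 0.4272 -0.1857  0.076 ]
 [ 0.4223 -0.2935  0.076 ]]
caps scene [[ 0.5471 -0.1846  0.076 ]
 [ 0.5437 -0.2913  0.076 ]
 [ 0.4271 -0.1883  0.076 ]
 [ 0.4225 -0.2957  0.076 ]]
flask top [[ 0.6351 -0.1815  0.03  ]] stopper top [[ 0.6363 -0.1832  0.16  ]] bulb scene [[ 0.6347 -0.1877  0.03  ]]
```

Both views agree. The rack centre is near (0.504, 0.037) with yaw −0.062, and the bottles are at (0.547,−0.183), (0.544,−0.290), (0.427,−0.187) and (0.4225,−0.2945). I'll go above the tabs, turning the tool by −0.366 about z.

arm_command:
  increments:
    - [[0.015, 0.034, 0.01], [0, 0, -0.03], 100]
    - [[0.03, 0.068, 0.02], [0, 0, -0.07], 100]
    - [[0.045, 0.102, 0.03], [0, 0, -0.11], 100]
    - [[0.06, 0.136, 0.037], [0, 0, -0.15], 100]
    - [[0.075, 0.17, 0.037], [0, 0, -0.19], 100]
    - [[0.09, 0.204, 0.037], [0, 0, -0.23], 100]
    - [[0.105, 0.238, 0.037], [0, 0, -0.27], 100]
    - [[0.12, 0.272, 0.037], [0, 0, -0.31], 100]
    - [[0.135, 0.306, 0.037], [0, 0, -0.34], 100]
    - [[0.15, 0.34, 0.037], [0, 0, -0.366], 100]
  newtons: 60

```text
clock: 1.1
tcp_pos: [0.3521, -0.3025, 0.2609]
orientation: [2.15, -2.291, -0.001]
contact_force: [0.2, -0.1, -0.6]
grip_width: 0.0856
```

arm_command:
  increments:
    - [[0.015, 0.034, 0], [0, 0, 0], 100]
    - [[0.03, 0.068, 0], [0, 0, 0], 100]
    - [[0.045, 0.102, 0], [0, 0, 0], 100]
    - [[0.06, 0.136, 0], [0, 0, 0], 100]
    - [[0.075, 0.17, 0], [0, 0, 0], 100]
    - [[0.09, 0.204, 0], [0, 0, 0], 100]
    - [[0.105, 0.238, 0], [0, 0, 0], 100]
    - [[0.12, 0.272, 0], [0, 0, 0], 100]
    - [[0.135, 0.306, 0], [0, 0, 0], 100]
    - [[0.15, 0.34, 0], [0, 0, 0], 100]

```text
clock: 2.1
tcp_pos: [0.5021, 0.0372, 0.2609]
orientation: [2.151, -2.289, -0.0]
contact_force: [1.0, 0.0, 0.4]
grip_width: 0.0855
```

arm_command:
  increments:
    - [[0.002, 0, 0], [0, 0, 0], 100]
    - [[0.002, 0, 0], [0, 0, 0], 100]
    - [[0.002, 0, 0], [0, 0, 0], 100]

```text
clock: 2.4
tcp_pos: [0.5035, 0.0347, 0.2607]
orientation: [2.149, -2.29, -0.0]
contact_force: [-0.6, -1.0, -0.0]
grip_width: 0.0855
```

```bash
cat >> h.py <<'E'
from scipy.spatial.transform import Rotation as Ro
def st():
    o=r.get_obs(); R=Ro.from_rotvec(o["orientation"]).as_matrix()
    print("t",round(o["clock"],2),"tcp",np.round(o["tcp_pos"],4),"xyaw",round(np.arctan2(R[1,0],R[0,0]),4),"z",np.round(R[:,2],3),"F",np.round(o["contact_force"],1),"w",round(o["grip_width"],4)); return o
E
python3 - <<'E'
from h import *
o=st(); print(np.round(o["joints"],3))
f=r.grab_frame("scene"); f2=r.grab_frame("top"); cv2.imwrite("pics/s1.png",np.hstack([f[100:250,150:350],f2[120:270,180:380]]).repeat(2,0).repeat(2,1))
E
```

```text
t 2.4 tcp [0.5035 0.0347 0.2607] xyaw -1.6344 z [-0.001 -0.001 -1.   ] F [-0.6 -1.  -0. ] w 0.0855
[ 0.208  0.193 -0.455  1.886  0.096  1.085 -1.919]
```

View pics/s1.png

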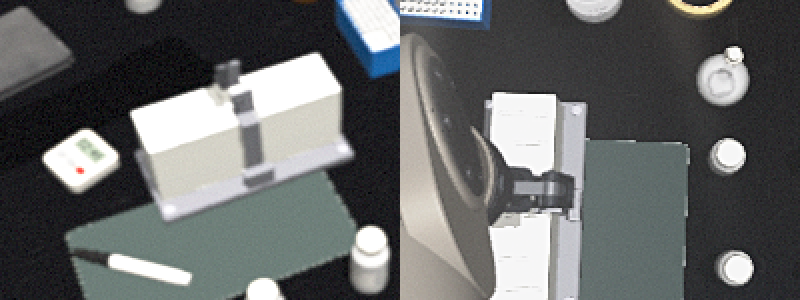

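Run:
```python
from h import *
o=st(); print(proj("scene",[o["tcp_pos"],[0.504,0.037,0.117]]),proj("top",[o["tcp_pos"],[0.504,0.037,0.117]]), proj("top",[[0.505,0.0595,0.133],[0.5027,0.0096,0.133]]))
f=r.grab_frame("scene");cv2.imwrite("pics/s2.png",f)
```

```text
t 2.5 tcp [0.5035 0.0344 0.2609] xyaw -1.6352 z [-0.001 -0.001 -1.   ] F [0.2 0.3 0.5] w 0.0853
[[260.95852453  90.47877567]
 [267.76029955 143.63614628]] [[226.47113347 216.05230065]
 [238.28412202 219.3957272 ]] [[225.55808541 218.86246038]
 [250.9640317  219.33174525]]
```

View pics/s2.png

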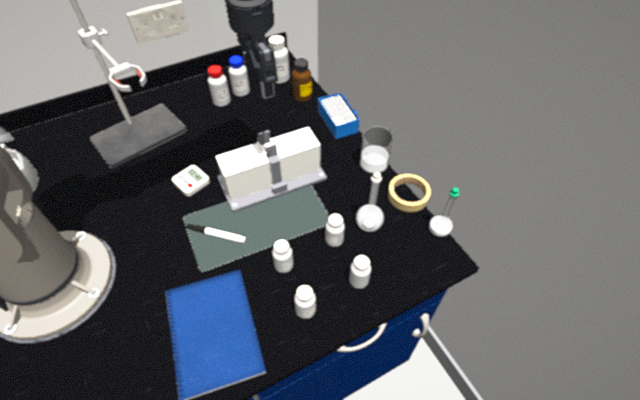

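The gripper is lined up above the tabs, within about 2 mm. I'll descend to TCP z ≈ 0.121 and squeeze.

arm_command:
  increments:
    - [[0, 0.001, -0.03], [0, 0, 0], 100]
    - [[0, 0.001, -0.06], [0, 0, 0], 100]
    - [[0, 0.001, -0.09], [0, 0, 0], 100]
    - [[0, 0.001, -0.11], [0, 0, 0], 100]
    - [[0, 0.001, -0.125], [0, 0, 0], 100]
    - [[0, 0.001, -0.135], [0, 0, 0], 100]
    - [[0, 0.001, -0.14], [0, 0, 0], 100]
    - [[0, 0.001, -0.14], [0, 0, 0], 100]

```text
clock: 3.35
tcp_pos: [0.5038, 0.0366, 0.1209]
orientation: [2.15, -2.29, -0.0]
contact_force: [-0.6, -0.3, -0.3]
grip_width: 0.0854
```

arm_command:
  increments:
    - [[0, 0, 0], [0, 0, 0], 60]
    - [[0, 0, 0], [0, 0, 0], 40]
    - [[0, 0, 0], [0, 0, 0], 30]
    - [[0, 0, 0], [0, 0, 0], 30]
    - [[0, 0, 0], [0, 0, 0], 30]
    - [[0, 0, 0], [0, 0, 0], 30]
    - [[0, 0, 0], [0, 0, 0], 30]
    - [[0, 0, 0], [0, 0, 0], 30]

```text
clock: 4.15
tcp_pos: [0.5051, 0.0378, 0.1233]
orientation: [-2.15, 2.287, -0.003]
contact_force: [-4.4, 0.6, 15.7]
grip_width: 0.0266
```

The opening is 26.6 mm, below the 36 mm expected, and there is 16 N upward, so something is off. I'll look before lifting.

Run:
```python
from h import *
st()
f=r.grab_frame("scene");f2=r.grab_frame("top")
cv2.imwrite("pics/s3.png",np.hstack([cv2.resize(f[95:215,205:335],(400,370),interpolation=2),cv2.resize(f2[155:285,180:320],(400,370),interpolation=2)]))
```

```text
t 4.15 tcp [0.5051 0.0378 0.1233] xyaw -1.6325 z [ 0.003  0.    -1.   ] F [-4.4  0.6 15.7] w 0.0266
```

View pics/s3.png

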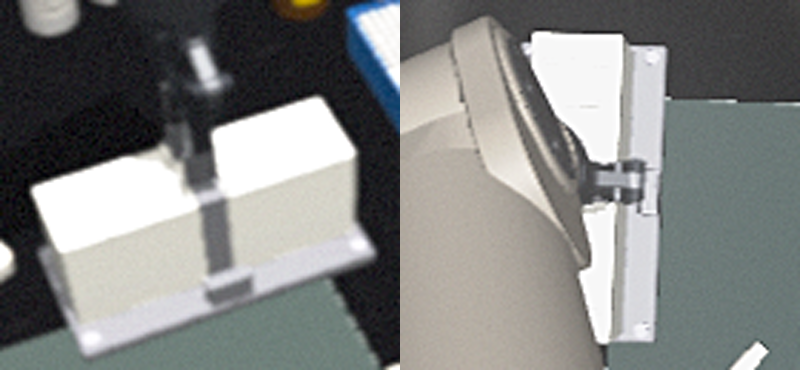

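The fingers are around the tabs but their tips bear on the cover top, because they swing forward as they close. I'll open, go up about 7 mm and squeeze again.

arm_command:
  increments:
    - [[0, 0, 0], [0, 0, 0], 80]
    - [[0, 0, 0], [0, 0, 0], 80]
    - [[0, 0, 0], [0, 0, 0], 80]
    - [[0, 0, 0.004], [0, 0, 0], 80]
    - [[0, 0, 0.007], [0, 0, 0], 80]
    - [[0, 0, 0.007], [0, 0, 0], 80]
    - [[0, 0, 0.007], [0, 0, 0], 80]

```text
clock: 4.95
tcp_pos: [0.5041, 0.0369, 0.1283]
orientation: [-2.151, 2.289, -0.0]
contact_force: [0.4, -0.5, 0.3]
grip_width: 0.0685
```

arm_command:
  increments:
    - [[0, 0, 0], [0, 0, 0], 60]
    - [[0, 0, 0], [0, 0, 0], 55]
    - [[0, 0, 0], [0, 0, 0], 50]
    - [[0, 0, 0], [0, 0, 0], 45]
    - [[0, 0, 0], [0, 0, 0], 42]
    - [[0, 0, 0], [0, 0, 0], 38]
    - [[0, 0, 0], [0, 0, 0], 38]
    - [[0, 0, 0], [0, 0, 0], 38]
  newtons: 40

```text
clock: 5.75
tcp_pos: [0.5039, 0.0369, 0.1281]
orientation: [-2.151, 2.29, -0.0]
contact_force: [0.0, -1.4, -0.4]
grip_width: 0.0324
```

arm_command:
  increments:
    - [[0, 0, 0], [0, 0, 0], 30]
    - [[0, 0, 0], [0, 0, 0], 20]
    - [[0, 0, 0], [0, 0, 0], 15]
    - [[0, 0, 0], [0, 0, 0], 15]
    - [[0, 0, 0], [0, 0, 0], 15]
    - [[0, 0, 0], [0, 0, 0], 15]

```text
clock: 6.35
tcp_pos: [0.5039, 0.0369, 0.1281]
orientation: [-2.151, 2.289, -0.0]
contact_force: [0.7, -0.4, -0.0]
grip_width: 0.0128
```

Run:
```python
from h import *
st()
f=r.grab_frame("scene");f2=r.grab_frame("top")
cv2.imwrite("pics/s4.png",np.hstack([cv2.resize(f[85:195,225:305],(400,550),interpolation=2),cv2.resize(f2[175:260,200:260],(388,550),interpolation=2)]))
```

```text
t 6.35 tcp [0.5039 0.0369 0.1281] xyaw -1.633 z [ 0. -0. -1.] F [ 0.7 -0.4 -0. ] w 0.0128
```

View pics/s4.png

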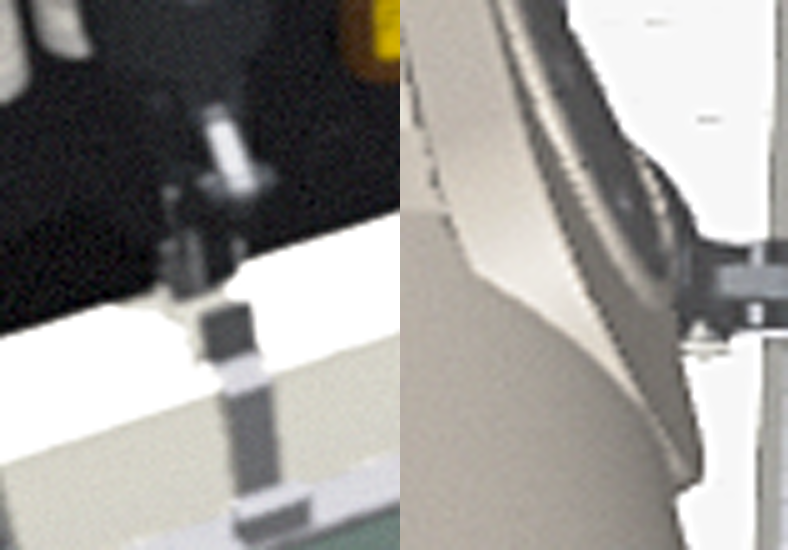

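```bash
python3 - <<'E'
from h import *
np.set_printoptions(precision=1,suppress=True)
R=Ro.from_euler('z',-0.062).as_matrix()
def P(n,x,y,z): return proj(n,R@[x,y,0]+[0.504,0.037,z])[0]
crop=lambda p:(p-[225,85])*5
for nm,a in {"near tab top":(0,-.025,.133),"near tab bot":(0,-.025,.101),"near tab top squeezed":(0,-.018,.133),"far tab top":(0,.025,.133),"tip mid .111":(0,0,.111),"tip mid .120":(0,0,.12),"near finger outer back .111":(0,-.02,.111)}.items():
    print(nm,P("scene",*a),crop(P("scene",*a)))
print("s2 near fingertip z.244/.257",P("scene",0,-.043,.244),P("scene",0,-.043,.257),P("scene",0,.043,.244))
E
python3 - <<'E'
import cv2,numpy as np
a=cv2.imread("pics/s2.png")[40:190,215:325]
from bench import r
b=r.grab_frame("scene")[40:190,215:325]
cv2.imwrite("pics/s5.png",np.hstack([cv2.resize(i,None,fx=3.6,fy=3.6,interpolation=cv2.INTER_CUBIC) for i in (cv2.convertScaleAbs(a,alpha=1.8,beta=20),cv2.convertScaleAbs(b,alpha=1.8,beta=20))]))
E
```

```text
near tab top [271.2 145.8] [231.1 303.9]
near tab bot [272.5 156.3] [237.5 356.3]
near tab top squeezed [270.  143.7] [225.2 293.3]
far tab top [263.  131.1] [190.1 230.3]
tip mid .111 [268.  145.6] [215.1 303. ]
tip mid .120 [267.6 142.6] [213.2 288.2]
near finger outer back .111 [271.3 151.5] [231.4 332.7]
s2 near fingertip z.244/.257 [269.5 110. ] [268.8 104.5] [254.2  84.3]
```

View pics/s5.png

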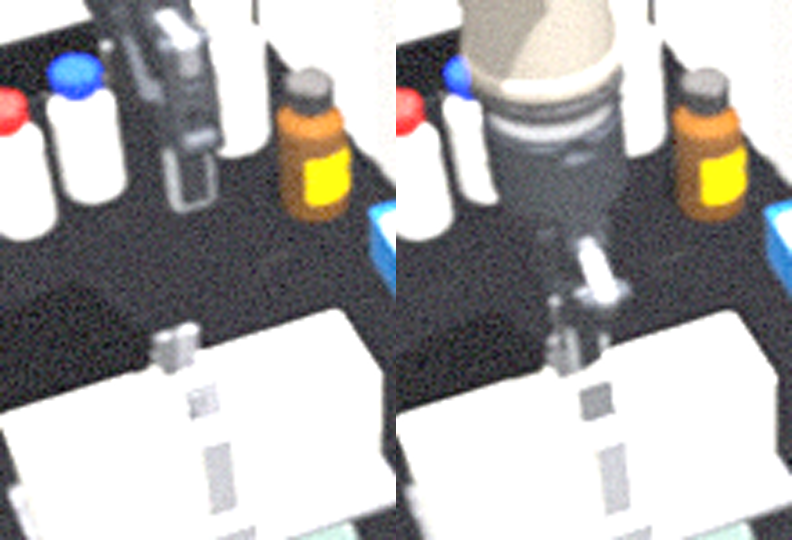

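The enhanced crop shows the open near fingertip at about (268.6, 98.3) and the shut tips just above the tab top. That puts the fingertips about 20 mm higher than my nominal figure, so the fingers closed over the tabs and never gripped them. I'll calibrate by touch, lowering the shut fingers gently between the tabs onto the cover top at 0.098.

arm_command:
  increments:
    - [[0, 0, 0], [0, 0, 0], 0]
    - [[0, 0, 0], [0, 0, 0], 0]
    - [[0, 0, 0], [0, 0, 0], 0]
    - [[0, 0, -0.002], [0, 0, 0], 0]
    - [[0, 0, -0.004], [0, 0, 0], 0]
    - [[0, 0, -0.006], [0, 0, 0], 0]
    - [[0, 0, -0.008], [0, 0, 0], 0]
    - [[0, 0, -0.01], [0, 0, 0], 0]
    - [[0, 0, -0.01], [0, 0, 0], 0]
  newtons: 30

```text
clock: 7.4
tcp_pos: [0.5037, 0.0369, 0.1177]
orientation: [2.151, -2.289, -0.001]
contact_force: [-0.0, -0.1, -0.4]
grip_width: -0.0001
```

arm_command:
  increments:
    - [[0, 0, -0.001], [0, 0, 0], 0]
    - [[0, 0, -0.002], [0, 0, 0], 0]
    - [[0, 0, -0.003], [0, 0, 0], 0]
    - [[0, 0, -0.004], [0, 0, 0], 0]
    - [[0, 0, -0.004], [0, 0, 0], 0]

```text
clock: 7.9
tcp_pos: [0.5038, 0.0369, 0.114]
orientation: [2.151, -2.289, -0.0]
contact_force: [-0.9, -0.5, -0.6]
grip_width: -0.0
```

arm_command:
  increments:
    - [[0, 0, -0.001], [0, 0, 0], 0]
    - [[0, 0, -0.002], [0, 0, 0], 0]
    - [[0, 0, -0.003], [0, 0, 0], 0]
    - [[0, 0, -0.003], [0, 0, 0], 0]

```text
clock: 8.3
tcp_pos: [0.5038, 0.0369, 0.1109]
orientation: [2.151, -2.289, -0.0]
contact_force: [-0.1, -1.0, 0.8]
grip_width: 0.0
```

arm_command:
  increments:
    - [[0, 0, -0.001], [0, 0, 0], 0]
    - [[0, 0, -0.002], [0, 0, 0], 0]
    - [[0, 0, -0.003], [0, 0, 0], 0]
    - [[0, 0, -0.004], [0, 0, 0], 0]
    - [[0, 0, -0.004], [0, 0, 0], 0]

```text
clock: 8.8
tcp_pos: [0.5038, 0.0369, 0.1069]
orientation: [2.151, -2.289, -0.0]
contact_force: [0.3, 0.6, 0.5]
grip_width: 0.0001
```

arm_command:
  increments:
    - [[0, 0, -0.001], [0, 0, 0], 0]
    - [[0, 0, -0.002], [0, 0, 0], 0]
    - [[0, 0, -0.003], [0, 0, 0], 0]
    - [[0, 0, -0.004], [0, 0, 0], 0]
    - [[0, 0, -0.004], [0, 0, 0], 0]

```text
clock: 9.3
tcp_pos: [0.5038, 0.0369, 0.1029]
orientation: [2.151, -2.289, -0.0]
contact_force: [-0.7, 0.3, 0.3]
grip_width: 0.0002
```

arm_command:
  increments:
    - [[0, 0, -0.001], [0, 0, 0], 0]
    - [[0, 0, -0.002], [0, 0, 0], 0]
    - [[0, 0, -0.003], [0, 0, 0], 0]
    - [[0, 0, -0.003], [0, 0, 0], 0]

```text
clock: 9.7
tcp_pos: [0.5038, 0.0369, 0.1]
orientation: [2.151, -2.289, -0.0]
contact_force: [0.1, -0.3, -0.3]
grip_width: 0.0002
```

arm_command:
  increments:
    - [[0, 0, -0.001], [0, 0, 0], 0]
    - [[0, 0, -0.002], [0, 0, 0], 0]
    - [[0, 0, -0.003], [0, 0, 0], 0]
    - [[0, 0, -0.003], [0, 0, 0], 0]

```text
clock: 10.1
tcp_pos: [0.5038, 0.0369, 0.0969]
orientation: [2.151, -2.289, -0.0]
contact_force: [-0.2, 0.1, -0.3]
grip_width: -0.0
```

Run:
```python
from h import *
st()
f=r.grab_frame("scene");f2=r.grab_frame("top")
cv2.imwrite("pics/s6.png",np.hstack([cv2.resize(cv2.convertScaleAbs(f[85:195,225:305],alpha=1.5,beta=15),(400,550),interpolation=2),cv2.resize(f2[175:260,200:260],(388,550),interpolation=2)]))
```

```text
t 10.1 tcp [0.5038 0.0369 0.0969] xyaw -1.633 z [-0. -0. -1.] F [-0.2  0.1 -0.3] w -0.0
```

View pics/s6.png

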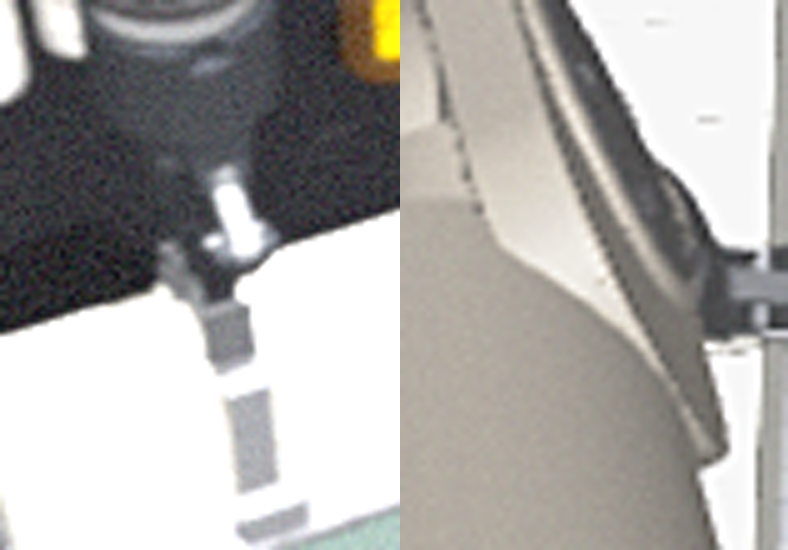

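arm_command:
  increments:
    - [[0, 0, -0.001], [0, 0, 0], 0]
    - [[0, 0, -0.002], [0, 0, 0], 0]
    - [[0, 0, -0.003], [0, 0, 0], 0]
    - [[0, 0, -0.003], [0, 0, 0], 0]

```text
clock: 10.6
tcp_pos: [0.5038, 0.0369, 0.0939]
orientation: [2.151, -2.289, -0.0]
contact_force: [-0.2, -0.7, -0.1]
grip_width: 0.0001
```

arm_command:
  increments:
    - [[0, 0, -0.001], [0, 0, 0], 0]
    - [[0, 0, -0.002], [0, 0, 0], 0]
    - [[0, 0, -0.003], [0, 0, 0], 0]
    - [[0, 0, -0.003], [0, 0, 0], 0]

```text
clock: 11.0
tcp_pos: [0.5039, 0.0369, 0.091]
orientation: [2.151, -2.289, -0.0]
contact_force: [0.7, -0.7, -0.1]
grip_width: -0.0002
```

arm_command:
  increments:
    - [[0, 0, -0.001], [0, 0, 0], 0]
    - [[0, 0, -0.002], [0, 0, 0], 0]
    - [[0, 0, -0.003], [0, 0, 0], 0]
    - [[0, 0, -0.003], [0, 0, 0], 0]

```text
clock: 11.4
tcp_pos: [0.5041, 0.0369, 0.0907]
orientation: [2.151, -2.289, 0.002]
contact_force: [-9.7, -2.1, 31.1]
grip_width: 0.0002
```

arm_command:
  increments:
    - [[0, 0, -0.001], [0, 0, 0], 0]
    - [[0, 0, -0.002], [0, 0, 0], 0]
    - [[0, 0, -0.003], [0, 0, 0], 0]
    - [[0, 0, -0.003], [0, 0, 0], 0]

```text
clock: 11.8
tcp_pos: [0.5042, 0.0369, 0.0906]
orientation: [2.15, -2.289, 0.005]
contact_force: [-22.8, -2.8, 63.1]
grip_width: -0.0002
```

The fingertips touched the cover top (0.098) at a TCP reading of 0.091. So when shut, the tips stand about 7 mm above the reading, not 17 mm below it. That also fits the earlier contact on the tab tops, so I'll use a z offset of about 24 mm everywhere. Now I'll rise clear, open, and come down around the tabs to a reading of 0.094.

arm_command:
  increments:
    - [[0, 0, 0.015], [0, 0, 0], 0]
    - [[0, 0, 0.03], [0, 0, 0], 0]
    - [[0, 0, 0.05], [0, 0, 0], 0]
    - [[0, 0, 0.07], [0, 0, 0], 0]
    - [[0, 0, 0.07], [0, 0, 0], 50]
    - [[0, 0, 0.07], [0, 0, 0], 100]
    - [[0, 0, 0.07], [0, 0, 0], 100]
    - [[0, 0, 0.07], [0, 0, 0], 100]
    - [[0, 0, 0.07], [0, 0, 0], 100]

```text
clock: 12.7
tcp_pos: [0.5035, 0.0369, 0.1544]
orientation: [2.151, -2.289, -0.001]
contact_force: [0.4, 0.4, -0.2]
grip_width: 0.0725
```

arm_command:
  increments:
    - [[0, 0, -0.02], [0, 0, 0], 100]
    - [[0, 0, -0.035], [0, 0, 0], 100]
    - [[0, 0, -0.045], [0, 0, 0], 100]
    - [[0, 0, -0.055], [0, 0, 0], 100]
    - [[0, 0, -0.06], [0, 0, 0], 100]
    - [[0, 0, -0.06], [0, 0, 0], 100]

```text
clock: 13.3
tcp_pos: [0.5036, 0.0369, 0.0945]
orientation: [2.151, -2.289, -0.001]
contact_force: [-0.1, 0.5, 0.4]
grip_width: 0.0859
```

arm_command:
  increments:
    - [[0, 0, 0], [0, 0, 0], 70]
    - [[0, 0, 0], [0, 0, 0], 55]
    - [[0, 0, 0], [0, 0, 0], 45]
    - [[0, 0, 0], [0, 0, 0], 35]
    - [[0, 0, 0], [0, 0, 0], 35]
    - [[0, 0, 0], [0, 0, 0], 35]
    - [[0, 0, 0], [0, 0, 0], 35]
  newtons: 40

```text
clock: 14.0
tcp_pos: [0.5048, 0.037, 0.0967]
orientation: [-2.15, 2.289, -0.003]
contact_force: [-2.7, -1.0, 12.8]
grip_width: 0.0314
```

arm_command:
  increments:
    - [[0, 0, 0], [0, 0, 0], 20]
    - [[0, 0, 0], [0, 0, 0], 20]
    - [[0, 0, 0], [0, 0, 0], 20]
    - [[0, 0, 0], [0, 0, 0], 20]

```text
clock: 14.4
tcp_pos: [0.5048, 0.037, 0.0967]
orientation: [-2.15, 2.289, -0.003]
contact_force: [-3.2, -0.2, 12.3]
grip_width: 0.0313
```

Run:
```python
from h import *
st()
f=r.grab_frame("scene");f2=r.grab_frame("top")
e=lambda a:cv2.convertScaleAbs(a,alpha=1.6,beta=20)
cv2.imwrite("pics/s7.png",np.hstack([cv2.resize(e(f[85:195,225:305]),(430,590),interpolation=2),cv2.resize(e(f2[175:260,210:260]),(350,590),interpolation=2)]))
```

```text
t 14.4 tcp [0.5048 0.037  0.0967] xyaw -1.6331 z [ 0.002 -0.    -1.   ] F [-3.2 -0.2 12.3] w 0.0313
```

View pics/s7.png

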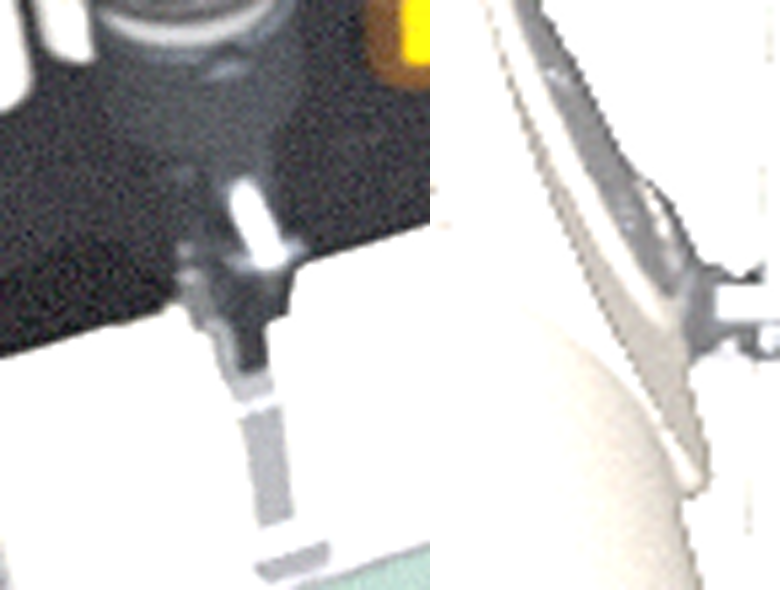

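The near finger now lies over the outer face of the tab, and the opening stopped at 31 mm against a 20 % target, so the tabs are gripped. I'll lift slowly and watch the force.

arm_command:
  increments:
    - [[0, 0, 0.002], [0, 0, 0], 20]
    - [[0, 0, 0.004], [0, 0, 0], 20]
    - [[0, 0, 0.006], [0, 0, 0], 20]
    - [[0, 0, 0.008], [0, 0, 0], 20]
    - [[0, 0, 0.008], [0, 0, 0], 20]
  newtons: 60

```text
clock: 15.0
tcp_pos: [0.5041, 0.0368, 0.1032]
orientation: [-2.151, 2.289, -0.0]
contact_force: [2.7, 0.0, -3.2]
grip_width: 0.0286
```

arm_command:
  increments:
    - [[0, 0, 0.002], [0, 0, 0], 20]
    - [[0, 0, 0.004], [0, 0, 0], 20]
    - [[0, 0, 0.006], [0, 0, 0], 20]
    - [[0, 0, 0.006], [0, 0, 0], 20]

```text
clock: 15.4
tcp_pos: [0.504, 0.0369, 0.1094]
orientation: [-2.151, 2.289, -0.0]
contact_force: [2.4, 0.6, -3.9]
grip_width: 0.0285
```

Fz is steady at about −3.5 N, roughly the cover's weight, so it is free. I'll lift it out and carry it to +y.

arm_command:
  increments:
    - [[0, 0, 0.01], [0, 0, 0], 20]
    - [[0, 0, 0.02], [0, 0, 0], 20]
    - [[0, 0, 0.03], [0, 0, 0], 20]
    - [[0, 0, 0.04], [0, 0, 0], 20]
    - [[0, 0, 0.05], [0, 0, 0], 20]
    - [[0, 0, 0.06], [0, 0, 0], 20]
    - [[0, 0, 0.07], [0, 0, 0], 20]
    - [[0, 0, 0.07], [0, 0, 0], 20]

```text
clock: 16.2
tcp_pos: [0.5049, 0.0371, 0.1808]
orientation: [-2.15, 2.288, -0.003]
contact_force: [0.4, 0.1, -2.7]
grip_width: 0.0287
```

arm_command:
  increments:
    - [[0.002, 0.01, 0], [0, 0, 0], 20]
    - [[0.004, 0.03, 0], [0, 0, 0], 20]
    - [[0.006, 0.05, 0], [0, 0, 0], 20]
    - [[0.008, 0.075, 0], [0, 0, 0], 20]
    - [[0.01, 0.1, 0], [0, 0, 0], 20]
    - [[0.012, 0.125, 0], [0, 0, 0], 20]
    - [[0.014, 0.145, 0], [0, 0, 0], 20]
    - [[0.016, 0.16, 0], [0, 0, 0], 20]
    - [[0.016, 0.165, 0], [0, 0, 0], 20]
    - [[0.016, 0.165, 0], [0, 0, 0], 20]

```text
clock: 17.2
tcp_pos: [0.5196, 0.2024, 0.1787]
orientation: [2.152, -2.288, -0.001]
contact_force: [-0.6, -0.2, -3.0]
grip_width: 0.0286
```

Run:
```python
from h import *
st()
f=r.grab_frame("scene");f2=r.grab_frame("top")
cv2.imwrite("pics/s8.png",np.hstack([cv2.resize(f[60:230,140:340],None,fx=2,fy=2,interpolation=2),cv2.resize(f2[130:300,120:320],None,fx=2,fy=2,interpolation=2)]))
```

```text
t 17.2 tcp [0.5196 0.2024 0.1787] xyaw -1.6319 z [-0.001 -0.    -1.   ] F [-0.6 -0.2 -3. ] w 0.0286
```

View pics/s8.png

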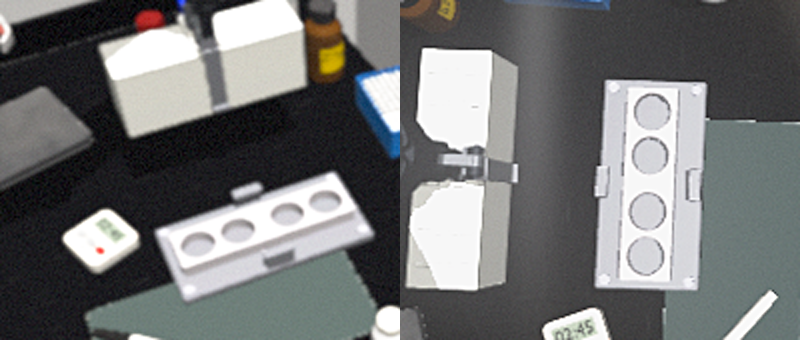

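The cover hangs upright clear of the rack, whose four bores are now visible. I'll set the cover down.

arm_command:
  increments:
    - [[0, 0, -0.02], [0, 0, 0], 20]
    - [[0, 0, -0.04], [0, 0, 0], 20]
    - [[0, 0, -0.06], [0, 0, 0], 20]
    - [[0, 0, -0.075], [0, 0, 0], 20]
    - [[0, 0, -0.082], [0, 0, 0], 20]
    - [[0, 0, -0.086], [0, 0, 0], 20]
    - [[0, 0, -0.089], [0, 0, 0], 20]
    - [[0, 0, -0.089], [0, 0, 0], 20]

```text
clock: 18.1
tcp_pos: [0.5202, 0.202, 0.0904]
orientation: [-2.151, 2.289, -0.0]
contact_force: [-1.2, 0.8, -3.6]
grip_width: 0.0289
```

arm_command:
  increments:
    - [[0, 0, -0.001], [0, 0, 0], 20]
    - [[0, 0, -0.002], [0, 0, 0], 20]
    - [[0, 0, -0.003], [0, 0, 0], 20]
    - [[0, 0, -0.004], [0, 0, 0], 20]
    - [[0, 0, -0.005], [0, 0, 0], 20]

```text
clock: 18.6
tcp_pos: [0.52, 0.2019, 0.0853]
orientation: [-2.151, 2.289, -0.0]
contact_force: [-2.1, -1.6, 8.8]
grip_width: 0.0283
```

arm_command:
  increments:
    - [[0, 0, 0.001], [0, 0, 0], 50]
    - [[0, 0, 0.001], [0, 0, 0], 75]
    - [[0, 0, 0.001], [0, 0, 0], 90]
    - [[0, 0, 0.001], [0, 0, 0], 90]
    - [[0, 0, 0.001], [0, 0, 0], 90]
    - [[0, 0, 0.001], [0, 0, 0], 90]
    - [[0, 0, 0.02], [0, 0, 0], 90]
    - [[0, 0, 0.05], [0, 0, 0], 100]
    - [[0, 0, 0.09], [0, 0, 0], 100]
    - [[0, 0, 0.12], [0, 0, 0], 100]

```text
clock: 19.6
tcp_pos: [0.5202, 0.2023, 0.2073]
orientation: [-2.151, 2.288, -0.001]
contact_force: [1.3, 0.1, -0.4]
grip_width: 0.0853
```

arm_command:
  increments:
    - [[0, -0.03, 0.01], [0, 0, 0], 100]
    - [[0, -0.07, 0.02], [0, 0, 0], 100]
    - [[0, -0.11, 0.02], [0, 0, 0], 100]
    - [[0, -0.15, 0.02], [0, 0, 0], 100]
    - [[0, -0.19, 0.02], [0, 0, 0], 100]
    - [[0, -0.23, 0.02], [0, 0, 0], 100]
    - [[0, -0.27, 0.02], [0, 0, 0], 100]
    - [[0, -0.31, 0.02], [0, 0, 0], 100]
    - [[0, -0.35, 0.02], [0, 0, 0], 100]
    - [[0, -0.38, 0.02], [0, 0, 0], 100]

```text
clock: 20.6
tcp_pos: [0.5194, -0.1811, 0.2252]
orientation: [2.148, -2.291, 0.001]
contact_force: [0.5, 0.8, 0.6]
grip_width: 0.0855
```

Run:
```python
from h import *
np.set_printoptions(precision=4,suppress=True)
st()
f=r.grab_frame("scene");f2=r.grab_frame("top")
cv2.imwrite("pics/s9f.png",f);cv2.imwrite("pics/t9f.png",f2)
# bores: grey discs inside bright block strip in top view
for n,im,z in(("top",f2,.03),("scene",f,.03)):
    g=cv2.cvtColor(cv2.resize(im,None,fx=4,fy=4,interpolation=2),6)
    C,_=cv2.findContours(cv2.adaptiveThreshold(g,255,1,1,151,12),1,1)
    for c in C:
        A=cv2.contourArea(c)
        if 1000<A<8000 and len(c)>20:
            (e,ax,an)=cv2.fitEllipse(c); w=ray(n,np.array(e)/4-0.375,z)[0]
            if .38<w[0]<.63 and -.0<w[1]<.08: print(n,e,ax,w)
```

```text
t 20.6 tcp [ 0.5194 -0.1811  0.2252] xyaw -1.6352 z [ 0.    -0.001 -1.   ] F [0.5 0.8 0.6] w 0.0855
top (970.0477294921875, 1031.8665771484375) (71.77577209472656, 78.70649719238281) [0.424  0.0432 0.03  ]
top (974.3079223632812, 938.3098754882812) (69.71577453613281, 94.47835540771484) [0.4751 0.0401 0.03  ]
top (981.6503295898438, 831.6728515625) (72.36467742919922, 73.49748992919922) [0.5339 0.0352 0.03  ]
top (984.865234375, 742.4115600585938) (57.07051467895508, 61.79716491699219) [0.5836 0.0327 0.03  ]
top (984.1131591796875, 742.4638061523438) (71.96263122558594, 74.7845687866211) [0.5836 0.0331 0.03  ]
top (1042.0675048828125, 893.9798583984375) (37.781524658203125, 388.7006530761719) [0.4985 0.0024 0.03  ]
scene (955.9559936523438, 727.7091064453125) (45.265159606933594, 71.98958587646484) [0.4234 0.041  0.03  ]
scene (1036.359130859375, 700.7264404296875) (44.50225067138672, 76.3350830078125) [0.4723 0.0379 0.03  ]
scene (1132.7618408203125, 671.1134643554688) (43.46152114868164, 65.53949737548828) [0.5318 0.0322 0.03  ]
```

The bores line up with the model: centre (0.5037, 0.0370), yaw about −0.058, so bore 4 is at (0.5836, 0.0322) and bore 1 at (0.4238, 0.0419). Now bottle A at (0.547,−0.183), gripping at reading 0.016 to allow for the z offset.

arm_command:
  increments:
    - [[0.0275, -0.0025, -0.03], [0, 0, 0], 100]
    - [[0.0275, -0.0025, -0.06], [0, 0, 0], 100]
    - [[0.0275, -0.0025, -0.1], [0, 0, 0], 100]
    - [[0.0275, -0.0025, -0.14], [0, 0, 0], 100]
    - [[0.0275, -0.0025, -0.17], [0, 0, 0], 100]
    - [[0.0275, -0.0025, -0.19], [0, 0, 0], 100]
    - [[0.0275, -0.0025, -0.2], [0, 0, 0], 100]
    - [[0.0275, -0.0025, -0.209], [0, 0, 0], 100]
    - [[0.0275, -0.0025, -0.209], [0, 0, 0], 100]
  newtons: 25

```text
clock: 21.6
tcp_pos: [0.5473, -0.1802, 0.0158]
orientation: [2.152, -2.289, -0.001]
contact_force: [-0.2, -1.0, -0.2]
grip_width: 0.0852
```

arm_command:
  increments:
    - [[0, 0, 0], [0, 0, 0], 60]
    - [[0, 0, 0], [0, 0, 0], 40]
    - [[0, 0, 0], [0, 0, 0], 30]
    - [[0, 0, 0], [0, 0, 0], 30]
    - [[0, 0, 0], [0, 0, 0], 30]
    - [[0, 0, 0], [0, 0, 0], 30]

```text
clock: 22.2
tcp_pos: [0.5479, -0.1808, 0.017]
orientation: [-2.151, 2.289, -0.002]
contact_force: [-0.9, 0.1, 6.3]
grip_width: 0.0372
```

Width is 37.2 mm, so the bottle is held. Lifting and carrying it over bore 4.

arm_command:
  increments:
    - [[0, 0, 0.01], [0, 0, 0], 30]
    - [[0, 0, 0.03], [0, 0, 0], 30]
    - [[0, 0, 0.055], [0, 0, 0], 30]
    - [[0, 0, 0.075], [0, 0, 0], 30]
    - [[0.004, 0.025, 0.08], [0, 0, 0], 30]
    - [[0.01, 0.06, 0.08], [0, 0, 0], 30]
    - [[0.016, 0.095, 0.08], [0, 0, 0], 30]
    - [[0.022, 0.13, 0.08], [0, 0, 0], 30]
    - [[0.028, 0.165, 0.08], [0, 0, 0], 30]
    - [[0.036, 0.213, 0.08], [0, 0, 0], 30]

```text
clock: 23.2
tcp_pos: [0.5835, 0.0315, 0.0966]
orientation: [2.147, -2.292, 0.002]
contact_force: [0.6, 1.1, -0.9]
grip_width: 0.0374
```

arm_command:
  increments:
    - [[0, 0, 0], [0, 0, 0], 30]
    - [[0, 0, 0], [0, 0, 0], 30]
    - [[0, 0, 0], [0, 0, 0], 30]

```text
clock: 23.5
tcp_pos: [0.5832, 0.031, 0.0962]
orientation: [2.149, -2.29, 0.001]
contact_force: [0.0, -1.2, -0.5]
grip_width: 0.0372
```

Run:
```python
from h import *
np.set_printoptions(precision=1,suppress=True)
st()
f=r.grab_frame("scene");cv2.imwrite("pics/s10.png",cv2.resize(f[40:240,215:395],None,fx=3,fy=3,interpolation=2))
print((proj("scene",[[.5836,.0322,.03],[.5836,.0322,.092]])-[215,40])*3)
```

```text
t 23.5 tcp [0.6 0.  0.1] xyaw -1.6342 z [-0. -0. -1.] F [ 0.  -1.2 -0.5] w 0.0372
[[262.  359.2]
 [259.6 303.1]]
```

View pics/s10.png

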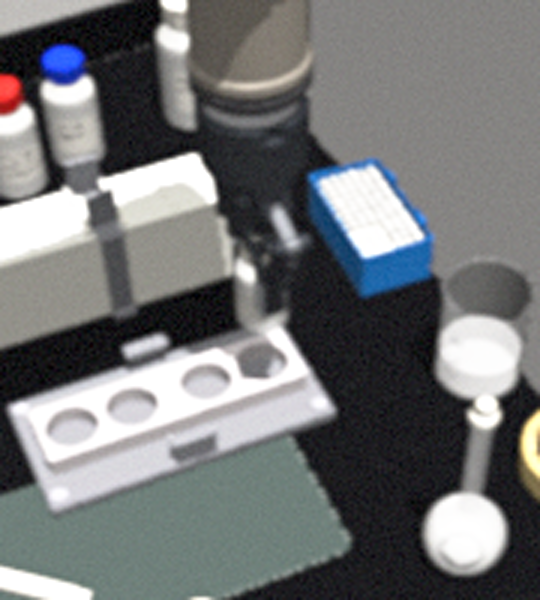

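The bottle hangs upright over bore 4, with its foot at about (260,320) above the bore at (262,357). Lowering with a force check.

arm_command:
  increments:
    - [[0.0005, 0.001, -0.02], [0, 0, 0], 30]
    - [[0.0005, 0.001, -0.035], [0, 0, 0], 30]
    - [[0.0005, 0.001, -0.045], [0, 0, 0], 30]
    - [[0.0005, 0.001, -0.05], [0, 0, 0], 30]
    - [[0.0005, 0.001, -0.054], [0, 0, 0], 30]
    - [[0.0005, 0.001, -0.057], [0, 0, 0], 30]
    - [[0.0005, 0.001, -0.057], [0, 0, 0], 30]

```text
clock: 24.25
tcp_pos: [0.584, 0.0334, 0.039]
orientation: [2.151, -2.289, 0.0]
contact_force: [0.0, 0.2, -0.9]
grip_width: 0.0374
```

arm_command:
  increments:
    - [[0, 0, -0.003], [0, 0, 0], 30]
    - [[0, 0, -0.005], [0, 0, 0], 30]
    - [[0, 0, -0.007], [0, 0, 0], 30]
    - [[0, 0, -0.009], [0, 0, 0], 30]
    - [[0, 0, -0.009], [0, 0, 0], 30]

```text
clock: 24.75
tcp_pos: [0.5837, 0.0334, 0.0298]
orientation: [2.151, -2.289, -0.0]
contact_force: [0.6, -0.4, -1.4]
grip_width: 0.0371
```

arm_command:
  increments:
    - [[0, 0, -0.001], [0, 0, 0], 30]
    - [[0, 0, -0.002], [0, 0, 0], 30]
    - [[0, 0, -0.0025], [0, 0, 0], 30]

```text
clock: 25.05
tcp_pos: [0.5841, 0.0334, 0.029]
orientation: [2.151, -2.29, 0.001]
contact_force: [-6.3, -0.7, 17.1]
grip_width: 0.0373
```

arm_command:
  increments:
    - [[0, 0, 0], [0, 0, 0], 50]
    - [[0, 0, 0], [0, 0, 0], 70]
    - [[0, 0, 0], [0, 0, 0], 90]
    - [[0, 0, 0], [0, 0, 0], 100]
    - [[0, 0, 0], [0, 0, 0], 100]
    - [[0, 0, 0.03], [0, 0, 0], 100]
    - [[0, 0, 0.08], [0, 0, 0], 100]
    - [[0, 0, 0.13], [0, 0, 0], 100]
    - [[0, 0, 0.16], [0, 0, 0], 100]

```text
clock: 25.95
tcp_pos: [0.5853, 0.0338, 0.1916]
orientation: [-2.149, 2.287, -0.004]
contact_force: [0.5, -1.0, -0.1]
grip_width: 0.0859
```

Bottle A sits on the bore floor, with contact at the expected 0.029. Next, bottle B at (0.544, −0.290) goes to bore 3.

arm_command:
  increments:
    - [[-0.005, -0.04, 0.01], [0, 0, 0], 100]
    - [[-0.01, -0.08, 0.01], [0, 0, 0], 100]
    - [[-0.015, -0.12, 0.01], [0, 0, 0], 100]
    - [[-0.02, -0.16, 0.01], [0, 0, 0], 100]
    - [[-0.025, -0.2, 0.01], [0, 0, 0], 100]
    - [[-0.03, -0.24, 0.01], [0, 0, 0], 100]
    - [[-0.035, -0.28, 0.01], [0, 0, 0], 100]
    - [[-0.041, -0.31, 0.0], [0, 0, 0], 100]
    - [[-0.041, -0.323, -0.02], [0, 0, 0], 100]
    - [[-0.041, -0.323, -0.03], [0, 0, 0], 100]

```text
clock: 26.95
tcp_pos: [0.5412, -0.2923, 0.1559]
orientation: [2.145, -2.293, -0.002]
contact_force: [-0.6, 0.2, -0.8]
grip_width: 0.0854
```

arm_command:
  increments:
    - [[0, 0, -0.03], [0, 0, 0], 100]
    - [[0, 0, -0.06], [0, 0, 0], 100]
    - [[0, 0, -0.09], [0, 0, 0], 100]
    - [[0, 0, -0.115], [0, 0, 0], 100]
    - [[0, 0, -0.13], [0, 0, 0], 100]
    - [[0, 0, -0.14], [0, 0, 0], 100]
    - [[0, 0, -0.146], [0, 0, 0], 100]
    - [[0, 0, -0.146], [0, 0, 0], 100]

```text
clock: 27.75
tcp_pos: [0.5431, -0.2893, 0.0116]
orientation: [-2.152, 2.289, 0.0]
contact_force: [-0.2, -0.1, -0.3]
grip_width: 0.0853
```

arm_command:
  increments:
    - [[0.001, 0, 0.004], [0, 0, 0], 100]
    - [[0.001, 0, 0.004], [0, 0, 0], 60]
    - [[0.001, 0, 0.004], [0, 0, 0], 40]
    - [[0.001, 0, 0.004], [0, 0, 0], 30]
    - [[0.001, 0, 0.004], [0, 0, 0], 30]
    - [[0.001, 0, 0.004], [0, 0, 0], 30]
    - [[0.001, 0, 0.004], [0, 0, 0], 30]

```text
clock: 28.45
tcp_pos: [0.5441, -0.2898, 0.0161]
orientation: [-2.151, 2.29, -0.001]
contact_force: [-1.6, 0.9, 6.0]
grip_width: 0.0374
```

arm_command:
  increments:
    - [[0, 0, 0.01], [0, 0, 0], 30]
    - [[0, 0, 0.03], [0, 0, 0], 30]
    - [[0, 0, 0.055], [0, 0, 0], 30]
    - [[0, 0, 0.08], [0, 0, 0], 30]
    - [[0, 0.02, 0.095], [0, 0, 0], 30]
    - [[-0.002, 0.055, 0.095], [0, 0, 0], 30]
    - [[-0.003, 0.09, 0.095], [0, 0, 0], 30]
    - [[-0.004, 0.125, 0.095], [0, 0, 0], 30]
    - [[-0.005, 0.16, 0.095], [0, 0, 0], 30]
    - [[-0.006, 0.195, 0.095], [0, 0, 0], 30]

```text
clock: 29.45
tcp_pos: [0.5377, -0.0933, 0.111]
orientation: [-2.151, 2.289, -0.0]
contact_force: [0.4, 0.8, -1.0]
grip_width: 0.0372
```

arm_command:
  increments:
    - [[-0.001, 0.035, 0], [0, 0, 0], 30]
    - [[-0.002, 0.07, 0], [0, 0, 0], 30]
    - [[-0.003, 0.1, 0], [0, 0, 0], 30]
    - [[-0.0035, 0.12, 0], [0, 0, 0], 30]
    - [[-0.0035, 0.13, 0], [0, 0, 0], 30]
    - [[-0.0035, 0.13, 0], [0, 0, 0], 30]
    - [[-0.0035, 0.13, 0], [0, 0, 0], 30]
    - [[-0.0035, 0.13, 0], [0, 0, 0], 30]

```text
clock: 30.25
tcp_pos: [0.5345, 0.0336, 0.1106]
orientation: [2.148, -2.291, 0.001]
contact_force: [-0.1, -0.7, -0.8]
grip_width: 0.0373
```

arm_command:
  increments:
    - [[0, 0.001, -0.03], [0, 0, 0], 30]
    - [[0, 0.001, -0.05], [0, 0, 0], 30]
    - [[0, 0.001, -0.06], [0, 0, 0], 30]
    - [[0, 0.001, -0.065], [0, 0, 0], 30]
    - [[0, 0.001, -0.069], [0, 0, 0], 30]
    - [[0, 0.001, -0.072], [0, 0, 0], 30]
    - [[0, 0.001, -0.075], [0, 0, 0], 30]
    - [[0, 0.001, -0.078], [0, 0, 0], 30]
    - [[0, 0.001, -0.08], [0, 0, 0], 30]
    - [[0, 0.001, -0.08], [0, 0, 0], 30]

```text
clock: 31.25
tcp_pos: [0.5343, 0.0364, 0.0305]
orientation: [2.151, -2.289, -0.0]
contact_force: [0.6, -0.0, -0.5]
grip_width: 0.0372
```

arm_command:
  increments:
    - [[0, 0, -0.001], [0, 0, 0], 30]
    - [[0, 0, -0.002], [0, 0, 0], 30]
    - [[0, 0, -0.0025], [0, 0, 0], 30]

```text
clock: 31.55
tcp_pos: [0.5344, 0.0364, 0.0281]
orientation: [2.151, -2.289, 0.0]
contact_force: [-0.8, 0.7, 4.3]
grip_width: 0.0375
```

Seated at 0.028 as predicted. Release, then go to bottle C at (0.427, −0.187).

arm_command:
  increments:
    - [[0, 0, 0], [0, 0, 0], 50]
    - [[0, 0, 0], [0, 0, 0], 70]
    - [[0, 0, 0], [0, 0, 0], 90]
    - [[0, 0, 0], [0, 0, 0], 100]
    - [[0, 0, 0], [0, 0, 0], 100]
    - [[0, 0, 0.03], [0, 0, 0], 100]
    - [[0, 0, 0.07], [0, 0, 0], 100]
    - [[0, 0, 0.11], [0, 0, 0], 100]
    - [[-0.01, -0.03, 0.12], [0, 0, 0], 100]
    - [[-0.025, -0.06, 0.12], [0, 0, 0], 100]

```text
clock: 32.55
tcp_pos: [0.5116, -0.0233, 0.1508]
orientation: [-2.151, 2.284, -0.006]
contact_force: [-0.9, -0.9, -0.7]
grip_width: 0.0852
```

arm_command:
  increments:
    - [[-0.015, -0.03, 0], [0, 0, 0], 100]
    - [[-0.03, -0.06, 0], [0, 0, 0], 100]
    - [[-0.045, -0.09, 0], [0, 0, 0], 100]
    - [[-0.06, -0.12, 0], [0, 0, 0], 100]
    - [[-0.075, -0.145, 0], [0, 0, 0], 100]
    - [[-0.082, -0.163, 0], [0, 0, 0], 100]
    - [[-0.082, -0.163, -0.03], [0, 0, 0], 100]
    - [[-0.082, -0.163, -0.06], [0, 0, 0], 100]
    - [[-0.082, -0.163, -0.08], [0, 0, 0], 100]
    - [[-0.082, -0.163, -0.08], [0, 0, 0], 100]

```text
clock: 33.55
tcp_pos: [0.4254, -0.186, 0.066]
orientation: [2.15, -2.288, -0.007]
contact_force: [0.4, 0.2, -0.4]
grip_width: 0.0854
```

arm_command:
  increments:
    - [[0.0015, 0, -0.02], [0, 0, 0], 100]
    - [[0.0015, 0, -0.035], [0, 0, 0], 100]
    - [[0.0015, 0, -0.045], [0, 0, 0], 100]
    - [[0.0015, 0, -0.05], [0, 0, 0], 100]
    - [[0.0015, 0, -0.05], [0, 0, 0], 60]
    - [[0.0015, 0, -0.05], [0, 0, 0], 40]
    - [[0.0015, 0, -0.05], [0, 0, 0], 30]
    - [[0.0015, 0, -0.05], [0, 0, 0], 30]
    - [[0.0015, 0, -0.05], [0, 0, 0], 30]
    - [[0.0015, 0, -0.05], [0, 0, 0], 30]

```text
clock: 34.55
tcp_pos: [0.4294, -0.1868, 0.0188]
orientation: [-2.151, 2.289, -0.002]
contact_force: [-0.7, 0.7, 6.9]
grip_width: 0.0375
```

arm_command:
  increments:
    - [[0, 0, 0.01], [0, 0, 0], 30]
    - [[0, 0, 0.03], [0, 0, 0], 30]
    - [[0, 0, 0.055], [0, 0, 0], 30]
    - [[0, 0, 0.08], [0, 0, 0], 30]
    - [[0.003, 0.02, 0.09], [0, 0, 0], 30]
    - [[0.01, 0.055, 0.09], [0, 0, 0], 30]
    - [[0.018, 0.09, 0.09], [0, 0, 0], 30]
    - [[0.025, 0.125, 0.09], [0, 0, 0], 30]
    - [[0.032, 0.16, 0.09], [0, 0, 0], 30]
    - [[0.039, 0.19, 0.09], [0, 0, 0], 30]

```text
clock: 35.55
tcp_pos: [0.468, 0.0053, 0.1088]
orientation: [-2.152, 2.288, -0.0]
contact_force: [0.7, -0.8, 0.1]
grip_width: 0.0372
```

arm_command:
  increments:
    - [[0.003, 0.02, 0], [0, 0, 0], 30]
    - [[0.0065, 0.034, 0], [0, 0, 0], 30]
    - [[0.0065, 0.0345, 0], [0, 0, 0], 30]
    - [[0.0065, 0.0345, 0], [0, 0, 0], 30]
    - [[0.0065, 0.0345, 0], [0, 0, 0], 30]
    - [[0.0065, 0.0345, 0], [0, 0, 0], 30]

```text
clock: 36.15
tcp_pos: [0.4742, 0.0367, 0.1081]
orientation: [2.149, -2.291, 0.0]
contact_force: [-0.0, 0.2, -0.2]
grip_width: 0.0372
```

arm_command:
  increments:
    - [[0.0005, 0.0005, -0.03], [0, 0, 0], 30]
    - [[0.0005, 0.0005, -0.045], [0, 0, 0], 30]
    - [[0.0005, 0.0005, -0.053], [0, 0, 0], 30]
    - [[0.0005, 0.0005, -0.058], [0, 0, 0], 30]
    - [[0.0005, 0.0005, -0.062], [0, 0, 0], 30]
    - [[0.0005, 0.0005, -0.066], [0, 0, 0], 30]
    - [[0.0005, 0.0005, -0.07], [0, 0, 0], 30]
    - [[0.0005, 0.0005, -0.074], [0, 0, 0], 30]
    - [[0.0005, 0.0005, -0.076], [0, 0, 0], 30]
    - [[0.0005, 0.0005, -0.076], [0, 0, 0], 30]

```text
clock: 37.15
tcp_pos: [0.4747, 0.0384, 0.0319]
orientation: [2.151, -2.289, -0.0]
contact_force: [0.5, -0.9, -0.9]
grip_width: 0.0373
```

arm_command:
  increments:
    - [[0, 0, -0.001], [0, 0, 0], 30]
    - [[0, 0, -0.002], [0, 0, 0], 30]
    - [[0, 0, -0.003], [0, 0, 0], 30]

```text
clock: 37.45
tcp_pos: [0.4753, 0.0384, 0.0307]
orientation: [2.151, -2.289, 0.001]
contact_force: [-9.6, -1.4, 34.1]
grip_width: 0.0374
```

Seated. Release and go to bottle D.

arm_command:
  increments:
    - [[0, 0, 0.002], [0, 0, 0], 50]
    - [[0, 0, 0.002], [0, 0, 0], 70]
    - [[0, 0, 0.002], [0, 0, 0], 90]
    - [[0, 0, 0.002], [0, 0, 0], 100]
    - [[0, 0, 0.002], [0, 0, 0], 100]
    - [[0, 0, 0.03], [0, 0, 0], 100]
    - [[0, 0, 0.07], [0, 0, 0], 100]
    - [[0, 0, 0.11], [0, 0, 0], 100]
    - [[0, -0.03, 0.12], [0, 0, 0], 100]
    - [[-0.005, -0.065, 0.12], [0, 0, 0], 100]

```text
clock: 38.45
tcp_pos: [0.4722, -0.0259, 0.1516]
orientation: [-2.152, 2.283, -0.006]
contact_force: [0.2, -0.2, -1.1]
grip_width: 0.0855
```

arm_command:
  increments:
    - [[-0.005, -0.04, 0], [0, 0, 0], 100]
    - [[-0.01, -0.08, 0], [0, 0, 0], 100]
    - [[-0.015, -0.12, 0], [0, 0, 0], 100]
    - [[-0.02, -0.16, 0], [0, 0, 0], 100]
    - [[-0.03, -0.2, 0], [0, 0, 0], 100]
    - [[-0.038, -0.24, 0], [0, 0, 0], 100]
    - [[-0.046, -0.267, 0], [0, 0, 0], 100]
    - [[-0.046, -0.267, -0.03], [0, 0, 0], 100]
    - [[-0.046, -0.267, -0.06], [0, 0, 0], 100]
    - [[-0.046, -0.267, -0.07], [0, 0, 0], 100]

```text
clock: 39.45
tcp_pos: [0.422, -0.2928, 0.0765]
orientation: [2.15, -2.289, -0.007]
contact_force: [-0.5, 0.0, -0.3]
grip_width: 0.0855
```

arm_command:
  increments:
    - [[-0.001, -0.001, -0.02], [0, 0, 0], 100]
    - [[-0.001, -0.001, -0.04], [0, 0, 0], 100]
    - [[-0.001, -0.001, -0.055], [0, 0, 0], 100]
    - [[-0.001, -0.001, -0.061], [0, 0, 0], 100]
    - [[-0.001, -0.001, -0.061], [0, 0, 0], 60]
    - [[-0.001, -0.001, -0.061], [0, 0, 0], 40]
    - [[-0.001, -0.001, -0.061], [0, 0, 0], 30]
    - [[-0.001, -0.001, -0.061], [0, 0, 0], 30]
    - [[-0.001, -0.001, -0.061], [0, 0, 0], 30]
    - [[-0.001, -0.001, -0.061], [0, 0, 0], 30]

```text
clock: 40.45
tcp_pos: [0.4235, -0.295, 0.0191]
orientation: [-2.151, 2.289, -0.002]
contact_force: [-1.0, 1.5, 6.7]
grip_width: 0.0372
```

arm_command:
  increments:
    - [[0, 0, 0.01], [0, 0, 0], 30]
    - [[0, 0, 0.03], [0, 0, 0], 30]
    - [[0, 0, 0.055], [0, 0, 0], 30]
    - [[0, 0, 0.08], [0, 0, 0], 30]
    - [[0.003, 0.02, 0.09], [0, 0, 0], 30]
    - [[0.008, 0.055, 0.09], [0, 0, 0], 30]
    - [[0.013, 0.09, 0.09], [0, 0, 0], 30]
    - [[0.018, 0.125, 0.09], [0, 0, 0], 30]
    - [[0.022, 0.16, 0.09], [0, 0, 0], 30]
    - [[0.026, 0.195, 0.09], [0, 0, 0], 30]

```text
clock: 41.45
tcp_pos: [0.4489, -0.0983, 0.1088]
orientation: [-2.151, 2.289, -0.001]
contact_force: [0.3, 0.8, -0.8]
grip_width: 0.0375
```

arm_command:
  increments:
    - [[0, 0.035, 0], [0, 0, 0], 30]
    - [[0, 0.07, 0], [0, 0, 0], 30]
    - [[0, 0.105, 0], [0, 0, 0], 30]
    - [[-0.005, 0.13, 0], [0, 0, 0], 30]
    - [[-0.015, 0.14, 0], [0, 0, 0], 30]
    - [[-0.0247, 0.141, 0], [0, 0, 0], 30]
    - [[-0.0247, 0.141, 0], [0, 0, 0], 30]
    - [[-0.0247, 0.141, 0], [0, 0, 0], 30]
    - [[-0.0247, 0.141, 0], [0, 0, 0], 30]

```text
clock: 42.35
tcp_pos: [0.4247, 0.0401, 0.1082]
orientation: [-2.149, 2.292, -0.001]
contact_force: [-0.1, -0.0, -1.0]
grip_width: 0.0371
```

Run:
```python
from h import *
o=st();print(np.round(o["joints"],3))
```

```text
t 42.35 tcp [0.4247 0.0401 0.1082] xyaw -1.6353 z [ 0.001 -0.    -1.   ] F [-0.1 -0.  -1. ] w 0.0371
[ 0.042  0.258 -0.32   2.215  0.128  0.685 -2.002]
```

arm_command:
  increments:
    - [[0, 0, -0.03], [0, 0, 0], 30]
    - [[0, 0, -0.045], [0, 0, 0], 30]
    - [[0, 0, -0.053], [0, 0, 0], 30]
    - [[0, 0, -0.058], [0, 0, 0], 30]
    - [[0, 0, -0.062], [0, 0, 0], 30]
    - [[0, 0, -0.066], [0, 0, 0], 30]
    - [[0, 0, -0.07], [0, 0, 0], 30]
    - [[0, 0, -0.074], [0, 0, 0], 30]
    - [[0, 0, -0.076], [0, 0, 0], 30]
    - [[0, 0, -0.076], [0, 0, 0], 30]

```text
clock: 43.35
tcp_pos: [0.4243, 0.0415, 0.032]
orientation: [-2.151, 2.289, 0.0]
contact_force: [0.6, 0.3, -1.5]
grip_width: 0.037
```

arm_command:
  increments:
    - [[0, 0, -0.001], [0, 0, 0], 30]
    - [[0, 0, -0.002], [0, 0, 0], 30]
    - [[0, 0, -0.002], [0, 0, 0], 30]

```text
clock: 43.65
tcp_pos: [0.4244, 0.0414, 0.031]
orientation: [-2.151, 2.289, -0.001]
contact_force: [-3.8, 0.3, 14.3]
grip_width: 0.0372
```

Seated (0.031 as predicted). Release, retreat to the −y side clear of the views, and look at the rack and the cover.

arm_command:
  increments:
    - [[0, 0, 0.001], [0, 0, 0], 50]
    - [[0, 0, 0.001], [0, 0, 0], 70]
    - [[0, 0, 0.001], [0, 0, 0], 90]
    - [[0, 0, 0.001], [0, 0, 0], 100]
    - [[0, 0, 0.001], [0, 0, 0], 100]
    - [[0, 0, 0.03], [0, 0, 0], 100]
    - [[0, 0, 0.07], [0, 0, 0], 100]
    - [[0, 0, 0.11], [0, 0, 0], 100]
    - [[0.01, -0.03, 0.14], [0, 0, 0], 100]
    - [[0.02, -0.07, 0.17], [0, 0, 0], 100]

```text
clock: 44.65
tcp_pos: [0.4444, -0.027, 0.2014]
orientation: [-2.155, 2.283, -0.001]
contact_force: [1.3, -0.3, -0.6]
grip_width: 0.0856
```

arm_command:
  increments:
    - [[0, -0.04, 0], [0, 0, 0], 100]
    - [[0, -0.08, 0], [0, 0, 0], 100]
    - [[0, -0.12, 0], [0, 0, 0], 100]
    - [[0, -0.16, 0], [0, 0, 0], 100]
    - [[0, -0.2, 0], [0, 0, 0], 100]
    - [[0, -0.2, 0], [0, 0, 0], 100]

```text
clock: 45.25
tcp_pos: [0.4428, -0.2337, 0.1994]
orientation: [2.141, -2.297, 0.002]
contact_force: [-0.3, -0.1, -0.5]
grip_width: 0.0854
```

Run:
```python
from h import *
st()
f=r.grab_frame("scene");f2=r.grab_frame("top");cv2.imwrite("pics/s11f.png",f);cv2.imwrite("pics/t11f.png",f2)
a=cv2.resize(f2[140:300,130:290],None,fx=2.5,fy=2.5,interpolation=2)
b=cv2.resize(f[60:220,170:330],None,fx=2.5,fy=2.5,interpolation=2)
cv2.imwrite("pics/s11.png",np.hstack([a,b]))
```

```text
t 45.25 tcp [ 0.4428 -0.2337  0.1994] xyaw -1.6413 z [-0.    -0.002 -1.   ] F [-0.3 -0.1 -0.5] w 0.0854
```

View pics/s11.png

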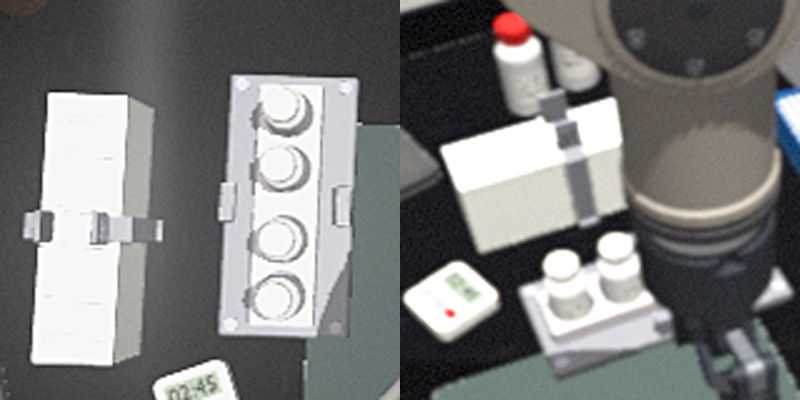

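All four bottles stand in the bores. The cover stands on the bench with crop corners (48,93), (127,96), (112,363), (31,361). I'll measure its pose, since it may have been knocked.

Run:
```python
from h import *
np.set_printoptions(precision=4,suppress=True)
u=lambda a,k=2.5,o=(130,140):np.array(a,float)/k+o-0.3
p=ray("top",u([(48,93),(127,96),(112,363),(31,361)]),0.086); print(p,p.mean(0)); d=p[0]+p[1]-p[2]-p[3]; print("hand yaw",np.arctan2(d[1],d[0]),np.linalg.norm(d)/2)
for im in("t9f","t11f"):
    g=cv2.cvtColor(cv2.imread(f"pics/{im}.png"),6)
    m=(g>215).astype(np.uint8); m[:,:135]=0; m[:,200:]=0; m[:150]=0; m[295:]=0
    # exclude clip rows, fit edges per row
    L=[];Rr=[];rows=[]
    for v in range(170,295):
        x=np.flatnonzero(m[v])
        if 26<len(x)<40 and x[-1]-x[0]<40 and not 215<v<248: rows.append(v);L.append(x[0]-.5);Rr.append(x[-1]+.5)
    if len(rows)<20: print(im,"few"); continue
    k=np.polyfit(rows,(np.array(L)+Rr)/2,1); v0,v1=min(rows)-.5,max(rows)+.5
    a,b=ray("top",[(np.polyval(k,v0),v0),(np.polyval(k,v1),v1)],0.086)
    d=a-b; print(im,len(rows),v0,v1,"mid",(a+b)/2,"yaw",np.arctan2(d[1],d[0]),"len",np.linalg.norm(d))
print("tabs: right tab centre",ray("top",u([(100,227)]),.121), "left", ray("top",u([(33,226)]),.121))
us=lambda a:(np.array(a,float)-[400,0])/2.5+[170,60]-.3
print("scene tab tops",ray("scene",us([(551,95),(567,126)]),.121))
# bottles in rack
print("caps",ray("top",u([(285,104),(281,167),(275,237),(272,296)]),.088))
```

```text
[[0.5993 0.2264 0.086 ]
 [0.5951 0.1609 0.086 ]
 [0.3748 0.1737 0.086 ]
 [0.3785 0.2395 0.086 ]] [0.4869 0.2001 0.086 ]
hand yaw -0.058674409900326914 0.22091986453391121
t9f 61 169.5 269.5 mid [0.5106 0.2023 0.086 ] yaw -0.061120036363311835 len 0.20737747065753495
t11f 75 177.5 284.5 mid [0.4869 0.2    0.086 ] yaw -0.060363863137883556 len 0.22093269916138403
tabs: right tab centre [[0.4855 0.1725 0.121 ]] left [[0.4877 0.2253 0.121 ]]
scene tab tops [[0.4873 0.2186 0.121 ]
 [0.484  0.169  0.121 ]]
caps [[0.5847 0.0291 0.088 ]
 [0.532  0.0332 0.088 ]
 [0.474  0.039  0.088 ]
 [0.4255 0.0421 0.088 ]]
```

The cover has been knocked about 33 mm in −x and is now at (0.487, 0.199) with yaw −0.060. I'll go above it.

arm_command:
  increments:
    - [[0.005, 0.03, 0], [0, 0, 0], 100]
    - [[0.01, 0.065, 0], [0, 0, 0], 100]
    - [[0.015, 0.1, 0], [0, 0, 0], 100]
    - [[0.02, 0.14, 0], [0, 0, 0], 100]
    - [[0.025, 0.18, 0], [0, 0, 0], 100]
    - [[0.03, 0.22, 0], [0, 0, 0], 100]
    - [[0.035, 0.26, 0], [0, 0, 0], 100]
    - [[0.04, 0.3, 0], [0, 0, 0], 100]
    - [[0.042, 0.34, 0], [0, 0, 0], 100]
    - [[0.044, 0.38, 0], [0, 0, 0], 100]

```text
clock: 46.35
tcp_pos: [0.4868, 0.1554, 0.1996]
orientation: [2.154, -2.287, -0.001]
contact_force: [0.8, 0.1, -0.3]
grip_width: 0.0851
```

arm_command:
  increments:
    - [[0, 0.03, 0], [0, 0, 0], 100]
    - [[0, 0.05, 0], [0, 0, 0], 100]
    - [[0, 0.052, 0], [0, 0, 0], 100]
    - [[0, 0.052, 0], [0, 0, 0], 100]
    - [[0, 0.052, 0], [0, 0, 0], 100]

```text
clock: 46.85
tcp_pos: [0.4877, 0.203, 0.1994]
orientation: [2.15, -2.29, 0.001]
contact_force: [-0.2, -0.9, -0.1]
grip_width: 0.0853
```

```bash
python3 -c "from h import *;st()"
```

```text
t 46.85 tcp [0.4877 0.203  0.1994] xyaw -1.6338 z [-0.    -0.001 -1.   ] F [-0.2 -0.9 -0.1] w 0.0853
```

arm_command:
  increments:
    - [[-0.0005, -0.0035, -0.03], [0, 0, 0], 100]
    - [[-0.0005, -0.0035, -0.055], [0, 0, 0], 100]
    - [[-0.0005, -0.0035, -0.075], [0, 0, 0], 100]
    - [[-0.0005, -0.0035, -0.09], [0, 0, 0], 100]
    - [[-0.0005, -0.0035, -0.1], [0, 0, 0], 100]
    - [[-0.0005, -0.0035, -0.108], [0, 0, 0], 100]
    - [[-0.0005, -0.0035, -0.114], [0, 0, 0], 100]
    - [[-0.0005, -0.0035, -0.116], [0, 0, 0], 100]
    - [[-0.0005, -0.0035, -0.116], [0, 0, 0], 100]

```text
clock: 47.75
tcp_pos: [0.4877, 0.2006, 0.0836]
orientation: [-2.151, 2.289, -0.0]
contact_force: [1.0, 0.3, 0.6]
grip_width: 0.0853
```

arm_command:
  increments:
    - [[0, 0, 0], [0, 0, 0], 70]
    - [[0, 0, 0], [0, 0, 0], 55]
    - [[0, 0, 0], [0, 0, 0], 45]
    - [[0, 0, 0], [0, 0, 0], 35]
    - [[0, 0, 0], [0, 0, 0], 25]
    - [[0, 0, 0], [0, 0, 0], 20]
    - [[0, 0, 0], [0, 0, 0], 20]
    - [[0, 0, 0.001], [0, 0, 0], 20]
    - [[0, 0, 0.002], [0, 0, 0], 20]
  newtons: 40

```text
clock: 48.65
tcp_pos: [0.4873, 0.2005, 0.0854]
orientation: [2.151, -2.289, -0.0]
contact_force: [-0.2, 0.1, -3.0]
grip_width: 0.0312
```

Gripped (31 mm, as before). Lift above the bottles and carry over the rack.

arm_command:
  increments:
    - [[0, 0, 0.002], [0, 0, 0], 20]
    - [[0, 0, 0.005], [0, 0, 0], 20]
    - [[0, 0, 0.015], [0, 0, 0], 20]
    - [[0, 0, 0.03], [0, 0, 0], 20]
    - [[0, 0, 0.045], [0, 0, 0], 20]
    - [[0, 0, 0.06], [0, 0, 0], 20]
    - [[0, 0, 0.075], [0, 0, 0], 20]
    - [[0, 0, 0.09], [0, 0, 0], 20]
    - [[0, 0, 0.105], [0, 0, 0], 20]
    - [[0, 0, 0.12], [0, 0, 0], 20]
  newtons: 60

```text
clock: 49.65
tcp_pos: [0.4873, 0.2007, 0.2068]
orientation: [-2.151, 2.289, -0.0]
contact_force: [-0.1, -0.1, -2.5]
grip_width: 0.0286
```

arm_command:
  increments:
    - [[0.001, -0.01, 0], [0, 0, 0], 20]
    - [[0.003, -0.03, 0], [0, 0, 0], 20]
    - [[0.005, -0.055, 0], [0, 0, 0], 20]
    - [[0.008, -0.08, 0], [0, 0, 0], 20]
    - [[0.011, -0.105, 0], [0, 0, 0], 20]
    - [[0.014, -0.13, 0], [0, 0, 0], 20]
    - [[0.016, -0.15, 0], [0, 0, 0], 20]
    - [[0.0168, -0.1625, 0], [0, 0, 0], 20]
    - [[0.0168, -0.1635, 0], [0, 0, 0], 20]
    - [[0.0168, -0.1635, 0], [0, 0, 0], 20]

```text
clock: 50.65
tcp_pos: [0.5041, 0.0376, 0.2054]
orientation: [-2.151, 2.289, 0.001]
contact_force: [-0.1, 0.3, -3.2]
grip_width: 0.0279
```

arm_command:
  increments:
    - [[0, 0, 0], [0, 0, 0], 20]
    - [[0, 0, 0], [0, 0, 0], 20]
    - [[0, 0, 0], [0, 0, 0], 20]
    - [[0, 0, 0], [0, 0, 0], 20]

```text
clock: 51.05
tcp_pos: [0.5043, 0.0377, 0.2055]
orientation: [-2.152, 2.289, 0.0]
contact_force: [-0.2, 0.1, -2.3]
grip_width: 0.0283
```

Run:
```python
from h import *
np.set_printoptions(precision=4,suppress=True)
st()
f=r.grab_frame("scene");f2=r.grab_frame("top");cv2.imwrite("pics/s12f.png",f);cv2.imwrite("pics/t12f.png",f2)
a=cv2.resize(f2[140:300,180:340],None,fx=2.5,fy=2.5,interpolation=2)
b=cv2.resize(f[60:220,190:350],None,fx=2.5,fy=2.5,interpolation=2)
cv2.imwrite("pics/s12.png",np.hstack([a,b]))
```

```text
t 51.05 tcp [0.5043 0.0377 0.2055] xyaw -1.6322 z [ 0.  0. -1.] F [-0.2  0.1 -2.3] w 0.0283
```

View pics/s12.png

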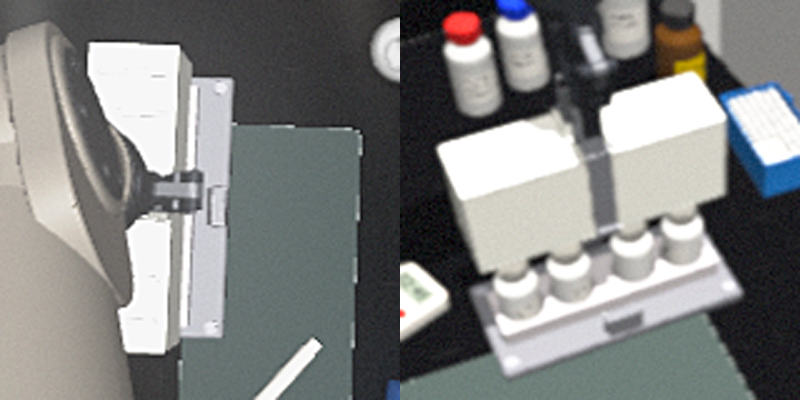

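The cover hangs level, straight over the four bottles. I'll check its position from the visible edge corners before lowering: top crop (180,47) and (168,352), scene bottom (485,270) and (725,210).

Run:
```python
from h import *
np.set_printoptions(precision=4,suppress=True)
R=Ro.from_euler('z',-0.060).as_matrix()
zb=.2055-.0845
c=lambda n,x,y,z:proj(n,R@[x,y,0]+[.5037,.037,z])[0]
T=lambda p:(p-[180,140]+.3)*2.5
S=lambda p:(p-[190,60]+.3)*2.5+[400,0]
for sx in(1,-1):
    print(sx,"top view near upper corner",T(c("top",sx*.1115,-.0325,zb+.086)),"scene near lower",S(c("scene",sx*.1115,-.0325,zb)),"scene near upper",S(c("scene",sx*.1115,-.0325,zb+.086)))
```

```text
1 top view near upper corner [179.0057  43.3278] scene near lower [725.9948 192.4514] scene near upper [726.3969 115.4251]
-1 top view near upper corner [165.2615 352.1135] scene near lower [482.1206 272.0632] scene near upper [461.875  196.3011]
```

The predicted corners match to about 1.5 mm, inside the play. Lowering to just above the block.

arm_command:
  increments:
    - [[0, -0.0005, -0.01], [0, 0, 0], 20]
    - [[0, -0.0005, -0.02], [0, 0, 0], 20]
    - [[0, -0.0005, -0.03], [0, 0, 0], 20]
    - [[0, -0.0005, -0.04], [0, 0, 0], 20]
    - [[0, -0.0005, -0.05], [0, 0, 0], 20]
    - [[0, -0.0005, -0.06], [0, 0, 0], 20]
    - [[0, -0.0005, -0.07], [0, 0, 0], 20]
    - [[0, -0.0005, -0.08], [0, 0, 0], 20]
    - [[0, -0.0005, -0.08], [0, 0, 0], 20]

```text
clock: 52.05
tcp_pos: [0.5033, 0.0365, 0.124]
orientation: [2.15, -2.288, -0.003]
contact_force: [0.1, 0.3, -0.9]
grip_width: 0.0284
```

arm_command:
  increments:
    - [[0, 0, -0.003], [0, 0, 0], 20]
    - [[0, 0, -0.006], [0, 0, 0], 20]
    - [[0, 0, -0.009], [0, 0, 0], 20]
    - [[0, 0, -0.012], [0, 0, 0], 20]
    - [[0, 0, -0.014], [0, 0, 0], 20]
    - [[0, 0, -0.014], [0, 0, 0], 20]

```text
clock: 52.65
tcp_pos: [0.5041, 0.0366, 0.1113]
orientation: [2.151, -2.289, -0.0]
contact_force: [0.3, -0.1, -3.3]
grip_width: 0.0281
```

Past the block top with no contact, so the cover is round the block. Lowering to home.

arm_command:
  increments:
    - [[0, 0, -0.002], [0, 0, 0], 20]
    - [[0, 0, -0.004], [0, 0, 0], 20]
    - [[0, 0, -0.006], [0, 0, 0], 20]
    - [[0, 0, -0.008], [0, 0, 0], 20]
    - [[0, 0, -0.01], [0, 0, 0], 20]
    - [[0, 0, -0.012], [0, 0, 0], 20]
    - [[0, 0, -0.0125], [0, 0, 0], 20]

```text
clock: 53.35
tcp_pos: [0.5042, 0.0367, 0.0987]
orientation: [2.151, -2.289, -0.0]
contact_force: [0.7, -0.4, -2.8]
grip_width: 0.0281
```

arm_command:
  increments:
    - [[0, 0, -0.001], [0, 0, 0], 20]
    - [[0, 0, -0.002], [0, 0, 0], 20]
    - [[0, 0, -0.003], [0, 0, 0], 20]

```text
clock: 53.65
tcp_pos: [0.5046, 0.0366, 0.0974]
orientation: [2.151, -2.29, 0.001]
contact_force: [-7.8, -2.7, 21.9]
grip_width: 0.0283
```

Contact at 0.097, the home height. Release, rise and move aside.

arm_command:
  increments:
    - [[0, 0, 0.001], [0, 0, 0], 50]
    - [[0, 0, 0.001], [0, 0, 0], 75]
    - [[0, 0, 0.001], [0, 0, 0], 90]
    - [[0, 0, 0.001], [0, 0, 0], 100]
    - [[0, 0, 0.001], [0, 0, 0], 100]
    - [[0, 0, 0.001], [0, 0, 0], 100]
    - [[0, 0, 0.02], [0, 0, 0], 100]
    - [[0, 0, 0.05], [0, 0, 0], 100]
    - [[0, 0, 0.09], [0, 0, 0], 100]
    - [[0, 0, 0.12], [0, 0, 0], 100]

```text
clock: 54.65
tcp_pos: [0.5047, 0.0368, 0.2181]
orientation: [-2.151, 2.289, -0.001]
contact_force: [1.2, -0.0, -0.4]
grip_width: 0.0858
```

arm_command:
  increments:
    - [[0, 0.04, 0], [0, 0, 0], 100]
    - [[0, 0.08, 0], [0, 0, 0], 100]
    - [[0, 0.12, 0], [0, 0, 0], 100]
    - [[0, 0.16, 0], [0, 0, 0], 100]
    - [[0, 0.2, 0], [0, 0, 0], 100]
    - [[0, 0.24, 0], [0, 0, 0], 100]
    - [[0, 0.24, 0], [0, 0, 0], 100]

```text
clock: 55.35
tcp_pos: [0.5025, 0.2837, 0.2163]
orientation: [-2.159, 2.278, 0.005]
contact_force: [-1.1, -0.5, 0.8]
grip_width: 0.0853
```

Run:
```python
from h import *
st()
f=r.grab_frame("scene");f2=r.grab_frame("top")
a=cv2.resize(f2[140:300,190:350],None,fx=2.5,fy=2.5,interpolation=2)
b=cv2.resize(f[100:260,210:370],None,fx=2.5,fy=2.5,interpolation=2)
cv2.imwrite("pics/s13.png",np.hstack([a,b]));cv2.imwrite("pics/t13f.png",f2);cv2.imwrite("pics/s13f.png",f)
g=cv2.cvtColor(f2,6); g0=cv2.cvtColor(cv2.imread("pics/top0.png"),6); h=cv2.cvtColor(f,6);h0=cv2.cvtColor(cv2.imread("pics/scene0.png"),6)
print("scene diff vs start (rack region)",cv2.absdiff(h,h0)[120:210,212:330].mean(), cv2.absdiff(h,h0)[20:60,560:630].mean())
print("phase shift",cv2.phaseCorrelate(np.float32(h0[125:205,212:330]),np.float32(h[125:205,212:330])))
```

```text
t 55.35 tcp [0.5025 0.2837 0.2163] xyaw -1.6246 z [-0.     0.004 -1.   ] F [-1.1 -0.5  0.8] w 0.0853
scene diff vs start (rack region) 3.659133709981168 2.4796428571428573
phase shift ((-0.16882091447084235, -0.1809100803074557), 0.9615086193879445)
```

View pics/s13.png

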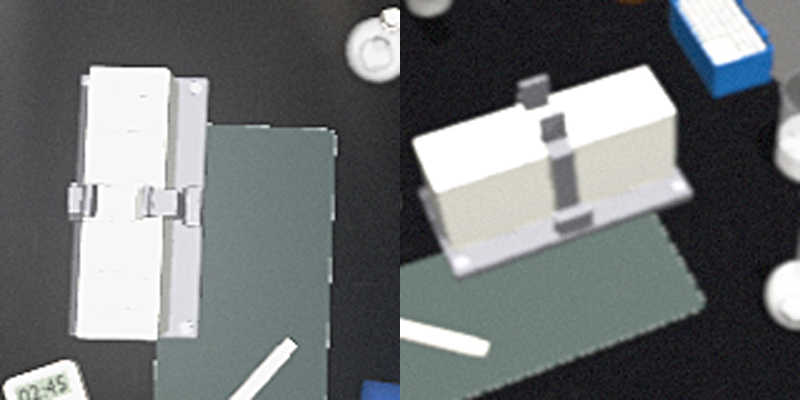

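The cover is home. The picture matches the start to about 0.2 px, the tabs have sprung out and the flask stands upright. Handing in.

```bash
python3 -c "
from h import *
print(r.hand_in())"
```

```text
the job is handed in; nothing more can be done
None
```

I did the whole task and handed it in at about 55 s. `hand_in` gave no verdict.

**What I did:** I unclipped the cover and set it on the bench at +y. I stood all four bottles in bores 1–4, then put the cover back and released it. While I handled the bottles, the cover was knocked about 33 mm in −x, so I measured it again before picking it up.

**Last checks:**
- **Bottles:** each one touched its bore floor at the height I predicted, and all four looked upright in the last picture before the cover went on.
- **Cover:** it met the base at the home height. The final picture matches the start picture to about 0.2 px, with the tabs sprung out. I did not measure clip travel directly.
- **Flask and arm:** the flask is standing, and the arm is clear of everything.

**What failed or disagreed:**
- **Fingertip height:** the stated figure did not fit. A touch test on the cover top gave tips about 24 mm higher than stated, so my first two squeezes missed the tabs. I used the measured offset after that.
- **Touch-test force:** that test reached about 63 N at the wrist, below the 120 N limit.
- **Tab grip reading:** the gripper read 28–31 mm on the squeezed tabs, not 36 mm. The cover still lifted and seated freely.

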